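# Slide a glass specimen plate over the light box edge and load it on the microscope stage

## Robot

A 7-joint arm with a two-finger parallel gripper is mounted at the origin on the work surface. World frame = base frame: x ahead of the robot, y to its left, z up, the work surface at z = 0. Lengths are in m, angles in rad, forces in N, time in s.
With the tool pointing down it reaches from about 0.4 to 0.875 m from the base axis. Payload 6.5 kg.
Tool frame: the origin (TCP) lies on the front face of the gripper's body, between the roots of the fingers; the fingertips stand 64 mm ahead of it and the grasp point (between the pads) lies 45 mm ahead of it (manip.grasp_offset is the distance from the TCP to the grasp point, in m); z points along the fingers, y is the direction in which the jaws open and shut (so a half turn about z gives the same grasp; the last joint's range is limited). The gripper opens to 88 mm and grips with 3 to 60 N. Pads are 18 mm wide; open, the fingers measure 123 mm over their backs; the gripper's body (75 mm by 187 mm) begins 45 mm behind the grasp point.
Start: joints at [-1.192, 0.536, -0.004, 1.538, 0.003, 1.067, -0.071], TCP at [0.28, 0.587, 0.303] pointing down, gripper open.
Joint ranges: [-2.7, 2.7], [-0.37, 2.16], [-1.27, 1.26], [0.24, 2.4], [-1.31, 4.45], [0.19, 1.91], [-2.76, 2.76]. Speed limits (rad/s): [2.39, 2.39, 3.14, 3.14, 3.14, 3.14, 3.14].

## Interface

Orientations are given as a rotation vector (axis times angle).
In Python, from plant import monitor, optics, job_done, manip gives the robot as it stands.
- The arm moves only by the tool jog_arm, never from a script. Its argument "increments" is a list of rows, each an object of numbers: "dx", "dy", "dz": the shift along the world's x, y, z in mm; "rx", "ry", "rz": the turn, a rotation vector about the world's x, y, z in degrees; "jaw": the gripper command: -1 is fully open, 1 is shut, values between are in proportion. A call has 1 to 12 rows; each row is the pose to reach, as a shift and turn from the pose commanded when the call began; what a row does not reach only later rows make up. A row lasts 1/8 s, in which the tool goes at most 62.5 mm and 10.7 degrees, less where a joint would pass 70% of its speed; a pose out of reach is approached as far as the arm can. A call with a gripper value outside its range is refused whole. The fingers move at their own pace and stop on an object; "newtons" is the grip in N (left out, the last holds). Time passes only in rows, so rows that repeat a pose let the fingers close. It gives the time, the measured TCP pose, the force and the opening at its end, in the units of the state.
- monitor.observe(): the state, without advancing time (a new reading comes with each control period).
- optics.snapshot(name): name is "scene" or "top"; returns the picture (420x560x3 uint8, blue, green, red); there is no depth.
- optics.calibration(name): a dict with "vertical_fov" (degrees; the focal length in pixels is half the picture's height over the tangent of half this angle, whatever the lens; pixels are square), "cx", "cy" (the principal point, pixels), "distortion" ([k1, k2, p1, p2, k3] as OpenCV has them; the pictures are not rectified), "camera_from_world" (4x4, takes a point from world to camera coordinates). Camera axes: x right, y down, z forward; pixel columns grow to the right and rows downward; lengths in m; the calibration is good to about 2 mm. A picture is of the moment at which its call begins. calibration takes no time and is no camera call.
- job_done(): hands the job in, once; it reports no verdict.
The state is a dict: "t": time; "qpos": joint angles; "qd": joint speeds; "tau": joint torques, N m; "tcp_pos": TCP position; "orientation": TCP orientation; "force": force on the tool from outside, world axes, zero at the start; "ft_torque": the same for the moment, N m; "gripper_width": finger opening in m.
Only numpy, scipy, OpenCV 4.12 (cv2) and the standard library are available. Lean on these libraries where they do the work, as an engineer would, in place of code of your own. Each camera call takes 0.05 s, during which the arm holds its last target.

## Task

The thin glass specimen plate lies in the railed lane of the light box, where it cannot be picked up: press lightly on it and slide it along the lane until about a third of it sticks out over the open front edge of the box, without letting it tip off. Then take it by the sides of the part that sticks out, lift it, and lay it flat between the guides of the black microscope stage, pushed gently home, frosted end square against the blue end stop, and let go. Glass breaks: keep every press and push on it below about 15 N, never drop it or tip it steeply, and do not disturb the other things on the bench.

Things in the scene. Friction and masses are not known exactly. Their poses are not given: they have to be found in the camera images.
- plate_center (a point): centre (half-way up) of the loose glass specimen plate, 100 (x) x 50 (y) x 3 (z) mm, about 40 g, blue-green with a brown section in its middle and a whitish frosted band 30 mm long over its +x end. x axis: along its length to the frosted end; z up. It starts flat in the light box lane, frosted end away from the front edge, the other end 10 to 35 mm short of that edge.
- plate_frosted (a point): middle of the frosted (+x) end face of the plate, 50 mm from its centre, half-way up; same axes as the plate.
- plate: the same glass plate; origin at the centre of its underside. A sprung roller clamps it sideways on the box, so too light a touch slips over it: about 5 to 9 N of press on the frosted band drags it. More than 15 N against the box or the stage breaks it.
- lightbox_edge (a point): middle of the open front edge of the light box, at the height of the rigid surface on which the plate lies (60 to 72 mm above the bench). x axis: along the lane, from the edge into the box (so the plate is dragged along -x); y across the lane; z up. The space in front of the edge is free.
- lightbox: white box fixed to the bench, 170 (x) x 150 (y) mm; origin 60 mm below the lane's middle; axes as its edge. The lane is 54 mm wide, full length, between rails 5 mm high (2 mm above the plate: no straddling there). An orange sprung roller in the +y rail, 45 mm from the edge, 12 mm in diameter, 10 mm high, sticks up to 6 mm into the lane and pushes the plate to -y with 1 to 2 N.
- stage_stop (a point): middle of the foot of the blue end stop of the microscope stage, on the stop's front face at the height of the stage surface (60 to 72 mm above the bench). x axis: into the stop (the plate is pushed along +x); y across; z up. The seated plate's centre is 50 mm in front of the stop (x = -50 mm) and 1.5 mm above the surface.
- stage: black stage on a grey foot with black side knobs, fixed to the bench; origin 60 mm below the surface's middle; axes as its stop. Surface 65 mm deep from front edge to stop, 100 mm wide; the stop rises 6 mm. Two steel guides 4 mm high, 55 mm apart, run from the stop to 33 mm from it. The seated plate overhangs the front by 35 mm, over free space.
- tray: bystander: white open compartment tray 120 x 90 x 22 mm, origin under its middle
- jar: bystander: amber jar with yellow cap, 48 mm diameter, 62 mm high, origin under its middle
- vial_bottle: bystander: clear bottle with blue cap, 56 mm diameter, 110 mm high, origin under its middle
- dish: bystander: glass dish 84 mm in diameter, 16 mm high, origin under its middle
- brush: bystander: small brush 150 mm long, lying along its x axis
- tweezers: bystander: steel tweezers 100 mm long, lying along their x axis
- slidebox: bystander: green storage box 85 x 110 x 34 mm, origin under its middle

How it is judged:
By the outcome, as a careful person would: the job done as asked, in the order asked, and still so for the second after the job is handed in, with the robot touching nothing.
It also fails if it takes over 67 s, if anything falls off the work surface, if the arm or the gripper's body presses on something with over 40 N, if the wrist force passes 120 N, or if a joint passes its speed limit or range.

## Working session

There is one attempt and no reset: what is moved stays moved. The work goes in short steps, Python scripts to look and compute and a tool call to move; the robot and the scene stay as the last step left them, time stands still between calls to the robot, and variables do not carry over. Pictures are saved under pics/ and viewed, and the job is handed in when it is done.

Besides the shell and the picture viewer there is one more tool, called after "Emit:" by a JSON object that holds its "method" and its "body", one argument or row to a line. jog_arm: Moves the arm, as the interface text tells. Its arguments: {"type":"object","properties":{"increments":{"type":"array","items":{"type":"object","properties":{"dx":{"type":"number"},"dy":{"type":"number"},"dz":{"type":"number"},"rx":{"type":"number"},"ry":{"type":"number"},"rz":{"type":"number"},"jaw":{"type":"number"}}}},"newtons":{"type":"number"}},"required":["increments"]}

```bash
ls; mkdir -p pics
python3 - <<'E'
from plant import monitor, optics, manip
import cv2
for n in("scene","top"):
    cv2.imwrite(f"pics/{n}0.png",optics.snapshot(n)); c=optics.calibration(n); print(n,c)
s=monitor.observe();print(s); print([a for a in dir(manip) if a[0]!='_'])
E
```

```text
pics
scene {'vertical_fov': 47.48320904961747, 'cx': 281.3375036193097, 'cy': 205.18562633879267, 'distortion': array([-0.15644832,  0.        ,  0.        ,  0.        ,  0.        ]), 'camera_from_world': array([[ 0.14999506,  0.98867913,  0.00387963, -0.09019126],
       [ 0.81342686, -0.12117467, -0.56890547, -0.43235366],
       [-0.56199486,  0.0884888 , -0.82239377,  1.67229849],
       [ 0.        ,  0.        ,  0.        ,  1.        ]])}
top {'vertical_fov': 52.42332284493261, 'cx': 277.314654108639, 'cy': 204.3675210938083, 'distortion': array([-0.1162214,  0.       ,  0.       ,  0.       ,  0.       ]), 'camera_from_world': array([[-0.02844687, -0.99952261,  0.01205499, -0.00215587],
       [-0.99393349,  0.02700193, -0.10661669,  0.60238938],
       [ 0.10624029, -0.01501477, -0.99422712,  1.14770996],
       [ 0.        ,  0.        ,  0.        ,  1.        ]])}
{'t': 0.1, 'qpos': array([-1.19219394,  0.53708258, -0.00441816,  1.53877046,  0.00260182,
        1.06732382, -0.07125931]), 'qd': array([ 1.46273742e-03, -2.44095901e-03,  2.20438120e-03,  3.13067524e-06,
        8.54196703e-04, -1.39792200e-03,  2.10387313e-03]), 'tau': array([ 2.43570074e-03, -5.72079778e+01,  9.93878022e-01, -2.52231628e+01,
       -5.62203443e-02,  1.34201229e-02,  3.23120764e-05]), 'tcp_pos': array([0.27949954, 0.586327  , 0.3019334 ]), 'orientation': array([-6.92905912e-01, -3.06399887e+00,  2.45496595e-03]), 'force': array([0.37846139, 0.72265904, 0.09677921]), 'ft_torque': array([-0.03664649,  0.00895775,  0.01976374]), 'gripper_width': 0.08840464097202379}
['PlanningError', 'grasp_offset']
```

View pics/scene0.png

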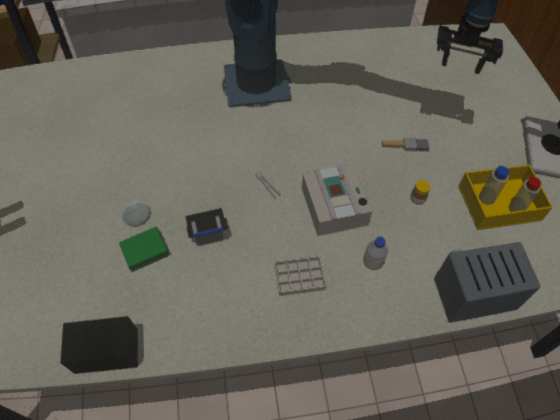

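View pics/top0.png

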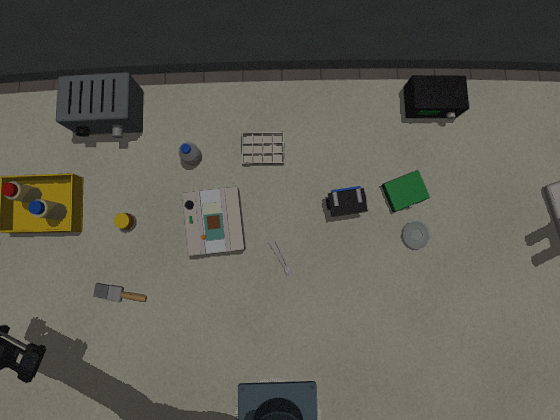

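Run:
```python
import cv2
t=cv2.imread('pics/top0.png');s=cv2.imread('pics/scene0.png')
f=lambda im,x,y,w,h:cv2.resize(im[y:y+h,x:x+w],(390,390*h//w),interpolation=cv2.INTER_CUBIC)
import numpy as np
def st(a,b):
    h=max(a.shape[0],b.shape[0]);o=np.zeros((h,790,3),np.uint8);o[:a.shape[0],:390]=a;o[:b.shape[0],400:]=b;return o
cv2.imwrite('pics/z1.png',st(f(t,175,180,80,85),f(s,295,155,85,85)))
cv2.imwrite('pics/z2.png',st(f(t,315,175,65,50),f(s,175,200,65,50)))
```

```text
(no output)
```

View pics/z1.png

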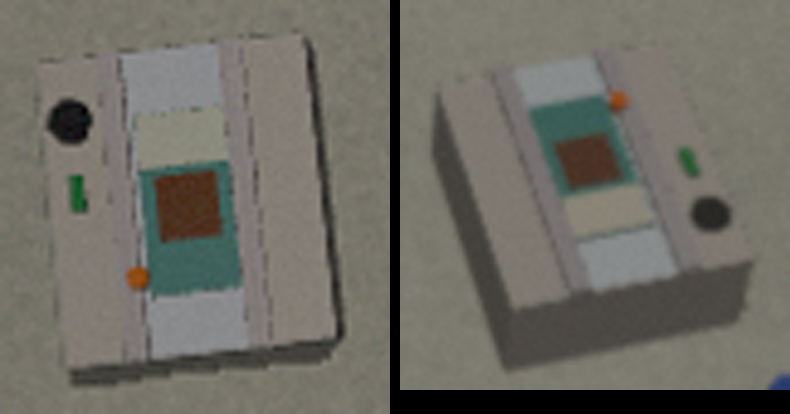

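View pics/z2.png

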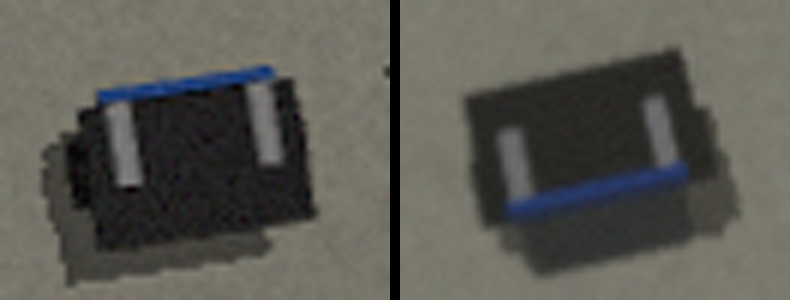

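```bash
cat > h.py <<'E'
import cv2,numpy as np
from plant import optics
def K(n):
    c=optics.calibration(n);f=210/np.tan(np.radians(c['vertical_fov']/2))
    return np.array([[f,0,c['cx']],[0,f,c['cy']],[0,0,1]]),np.array(c['distortion'],float),np.array(c['camera_from_world'])
def und(n,p):
    k,d,T=K(n);return cv2.undistortPoints(np.array(p,float).reshape(-1,1,2),k,d).reshape(-1,2)
def plane(n,p,z):
    k,d,T=K(n);R=T[:3,:3];o=-R.T@T[:3,3];q=und(n,p);r=np.c_[q,np.ones(len(q))]@R
    return o+r*((z-o[2])/r[:,2])[:,None]
def tri(p1,p2):
    X=cv2.triangulatePoints(K('scene')[2][:3],K('top')[2][:3],und('scene',p1).T.copy(),und('top',p2).T.copy());return (X[:3]/X[3]).T
def proj(n,P):
    k,d,T=K(n);return cv2.projectPoints(np.array(P,float).reshape(-1,1,3),cv2.Rodrigues(T[:3,:3])[0],T[:3,3],k,d)[0].reshape(-1,2)
E
python3 - <<'E'
from h import *
roi={'scene':(295,155,85,85),'top':(175,180,80,85)}
rs={'scene':(175,200,65,50),'top':(315,175,65,50)}
def comp(n,r,f,show):
    x,y,w,h=r[n];im=cv2.imread(f'pics/{n}0.png')[y:y+h,x:x+w];im=cv2.resize(im,None,fx=8,fy=8,interpolation=cv2.INTER_CUBIC)
    H=cv2.cvtColor(im,cv2.COLOR_BGR2HSV).astype(int);b,g,rr=[im[...,i].astype(int) for i in range(3)]
    m=f(H[...,0],H[...,1],H[...,2],b,g,rr).astype(np.uint8)
    k,l,s,c=cv2.connectedComponentsWithStats(m)
    out=[]
    for i in sorted(range(1,k),key=lambda i:-s[i,4])[:3]:
        if s[i,4]<300: continue
        rc=cv2.minAreaRect(np.argwhere(l==i)[:,::-1].astype(np.float32))
        out.append((s[i,4]/64,(c[i]+.5)/8-.5+[x,y],((cv2.boxPoints(rc)+.5)/8-.5+[x,y]).round(1).tolist()))
    print(n,show); [print('  ',round(o[0],1),o[1].round(2),o[2]) for o in out]
    return out
F={'brown':lambda h,s,v,b,g,r:(r-b>40)&(v<130)&(h<15),'teal':lambda h,s,v,b,g,r:(g-r>25)&(h>70),'orange':lambda h,s,v,b,g,r:(r-b>90)&(v>140),
'black':lambda h,s,v,b,g,r:(v<60),'frost':lambda h,s,v,b,g,r:(v>150)&(r-b>15)&(r-g<12)}
for q in F:
    a=comp('scene',roi,F[q],q);b=comp('top',roi,F[q],q)
    if a and b: print('   tri',tri([a[0][1]],[b[0][1]]).round(4))
G={'blue':lambda h,s,v,b,g,r:(b-r>50),'steel':lambda h,s,v,b,g,r:(v>85)&(s<40)&(b-r>-8)}
for q in G:
    a=comp('scene',rs,G[q],q);b=comp('top',rs,G[q],q)
E
```

```text
scene brown
   5.0 [341.95 177.63] [[339.8, 178.4], [340.2, 176.1], [344.4, 176.8], [344.0, 179.1]]
top brown
   138.5 [213.02 221.68] [[206.4, 216.1], [218.4, 214.8], [219.7, 227.3], [207.7, 228.5]]
   tri [[0.5546 0.1582 0.1273]]
scene teal
   150.1 [332.82 182.59] [[322.8, 178.6], [338.2, 173.0], [345.8, 193.5], [330.4, 199.1]]
top teal
   261.4 [213.77 229.6 ] [[203.0, 214.4], [221.3, 212.5], [224.0, 238.1], [205.7, 240.0]]
   tri [[0.5347 0.1525 0.0818]]
scene orange
top orange
   5.5 [202.68 236.26] [[201.1, 234.8], [203.9, 234.8], [203.9, 237.4], [201.1, 237.4]]
scene black
   39.8 [362.25 201.21] [[358.6, 197.9], [366.1, 197.9], [366.1, 204.3], [358.6, 204.3]]
top black
   59.2 [188.92 204.55] [[183.7, 207.5], [186.1, 199.2], [194.1, 201.6], [191.7, 209.9]]
   37.4 [242.23 228.26] [[239.2, 206.1], [240.7, 206.0], [245.1, 249.2], [243.6, 249.3]]
   13.6 [238.86 197.74] [[237.3, 189.4], [238.6, 189.2], [240.3, 205.6], [239.1, 205.8]]
   tri [[0.6038 0.2197 0.0751]]
scene frost
top frost
scene blue
   50.3 [207.6  231.04] [[192.8, 233.2], [221.9, 226.7], [222.3, 228.7], [193.2, 235.2]]
top blue
   57.2 [345.49 188.7 ] [[331.0, 189.7], [359.9, 185.4], [360.2, 187.7], [331.3, 192.0]]
scene steel
   35.7 [193.74 226.89] [[190.7, 221.8], [194.4, 221.1], [196.6, 231.9], [192.9, 232.6]]
   34.3 [217.96 221.52] [[215.0, 216.5], [218.3, 215.7], [221.0, 226.4], [217.6, 227.2]]
top steel
   47.3 [335.22 198.84] [[332.0, 192.0], [335.9, 191.3], [338.3, 205.1], [334.4, 205.8]]
   45.5 [358.74 195.13] [[355.7, 188.6], [359.6, 188.0], [361.7, 201.5], [357.9, 202.1]]
   13.3 [345.45 187.35] [[329.7, 188.9], [360.9, 184.2], [361.4, 187.4], [330.2, 192.1]]
```

```bash
cat > m.py <<'E'
from h import *
def comp(img,r,f,mn=300,k=3):
    x,y,w,h=r;im=cv2.resize(img[y:y+h,x:x+w],None,fx=8,fy=8,interpolation=cv2.INTER_CUBIC)
    b,g,rr=[im[...,i].astype(int) for i in range(3)]
    m=f(b,g,rr).astype(np.uint8)
    n,l,s,c=cv2.connectedComponentsWithStats(m);out=[]
    for i in sorted(range(1,n),key=lambda i:-s[i,4])[:k]:
        if s[i,4]<mn: continue
        rc=cv2.minAreaRect(np.argwhere(l==i)[:,::-1].astype(np.float32))
        out.append((s[i,4]/64,(c[i]+.5)/8-.5+[x,y],((cv2.boxPoints(rc)+.5)/8-.5+[x,y])))
    return out
E
python3 - <<'E'
from m import *
S=cv2.imread('pics/scene0.png');T=cv2.imread('pics/top0.png')
for (x,y) in [(336,190),(338,201),(331,183),(343,177),(340,212),(314,200)]: print('s',x,y,S[y,x])
for (x,y) in [(213,222),(213,208),(213,235),(203,236),(213,197),(230,210)]: print('t',x,y,T[y,x])
rs=(295,155,85,85);rt=(175,180,80,85)
def go(n,fs,ft):
    a=comp(S,rs,fs);b=comp(T,rt,ft)
    for o in a:print(n,'s',round(o[0],1),o[1].round(2),o[2].round(1).tolist())
    for o in b:print(n,'t',round(o[0],1),o[1].round(2),o[2].round(1).tolist())
    if a and b: print('  tri',tri([a[0][1]],[b[0][1]]).round(4))
go('brown',lambda b,g,r:(r-g>22)&(r-b>22)&(r<115),lambda b,g,r:(r-g>22)&(r-b>22)&(r<130))
go('teal+brown',lambda b,g,r:((g-r>12)|((r-g>18)&(r<115))),lambda b,g,r:((g-r>15)|((r-g>22)&(r<130))))
go('orange',lambda b,g,r:(r-b>60)&(r>140),lambda b,g,r:(r-b>60)&(r>140))
go('disc',lambda b,g,r:r<55,lambda b,g,r:r<55)
# steel guides & blue
ps=[[193.74,226.89],[217.96,221.52],[207.6,231.04]]
pt=[[358.74,195.13],[335.22,198.84],[345.49,188.7]]
X=tri(ps,pt);print(X.round(4))
print('err',(proj('scene',X)-ps).round(2).tolist(),(proj('top',X)-pt).round(2).tolist())
E
```

```text
s 336 190 [36 49 75]
s 338 201 [119 133 138]
s 331 183 [85 93 59]
s 343 177 [ 39  73 136]
s 340 212 [139 138 135]
s 314 200 [113 120 126]
t 213 222 [34 47 77]
t 213 208 [123 136 136]
t 213 235 [92 99 64]
t 203 236 [ 23  78 141]
t 213 197 [137 137 136]
t 230 210 [114 122 129]
brown s 67.6 [335.29 189.62] [[329.3, 186.6], [338.9, 184.0], [341.2, 192.4], [331.6, 195.1]]
brown t 143.7 [213.05 221.72] [[206.3, 216.1], [218.4, 214.7], [219.8, 227.4], [207.8, 228.8]]
brown t 4.9 [203.56 237.52] [[201.1, 238.7], [204.1, 234.5], [206.1, 236.0], [203.1, 240.1]]
  tri [[0.556  0.155  0.0769]]
teal+brown s 221.9 [333.53 184.09] [[322.0, 178.0], [338.5, 171.9], [346.7, 194.0], [330.2, 200.1]]
teal+brown s 87.5 [335.34 189.58] [[328.9, 186.3], [339.8, 183.9], [341.8, 192.8], [330.9, 195.2]]
teal+brown s 19.1 [357.48 189.62] [[354.5, 187.3], [357.6, 185.8], [360.6, 191.9], [357.6, 193.4]]
teal+brown t 303.3 [213.65 229.08] [[202.3, 214.4], [221.3, 212.1], [224.5, 238.4], [205.5, 240.7]]
teal+brown t 143.7 [213.05 221.72] [[206.3, 216.1], [218.4, 214.7], [219.8, 227.4], [207.8, 228.8]]
teal+brown t 
[... 279 characters left out ...]
 204.2], [358.7, 204.2]]
disc s 7.5 [377.91 238.42] [[375.7, 237.1], [379.4, 237.1], [379.4, 239.4], [375.7, 239.4]]
disc s 7.1 [357.44 189.91] [[355.7, 187.9], [357.3, 187.3], [359.1, 192.1], [357.5, 192.7]]
disc t 57.5 [188.94 204.54] [[183.8, 207.4], [186.2, 199.3], [194.1, 201.6], [191.7, 209.8]]
disc t 16.0 [190.54 219.36] [[189.1, 215.7], [191.9, 215.6], [192.3, 222.7], [189.5, 222.8]]
disc t 5.3 [242.37 229.75] [[241.6, 226.3], [242.6, 226.3], [243.1, 233.6], [242.1, 233.6]]
  tri [[0.6038 0.2196 0.0753]]
[[ 0.617  -0.2367  0.0728]
 [ 0.6088 -0.1724  0.0717]
 [ 0.6353 -0.2013  0.0733]]
err [[-0.64, -0.06], [-0.7, -0.04], [-0.67, -0.05]] [[-0.62, -0.05], [-0.69, -0.06], [-0.65, -0.05]]
```

Run:
```python
from m import *
zt=lambda p:(np.array(p,float)/4.875)+[175,180]-.4
zs=lambda p:((np.array(p,float)-[400,0])/4.588)+[295,155]-.4
names=['laneF+y','laneF-y','laneB+y','laneB-y','boxB+y','boxB-y']
t=[(148,357),(247,348),(122,55),(218,44),(38,65),(307,37)]
s=[(602,55),(515,70),(675,275),(583,290),(748,262),(507,307)]
z=.073
A=plane('top',zt(t),z);B=plane('scene',zs(s),z)
for n,a,b,x in zip(names,A,B,tri(zs(s),zt(t))):print(n,a.round(4),b.round(4),x.round(4))
h=lambda p,q:np.degrees(np.arctan2(*(q-p)[[1,0]]))
for P in(A,B):print('head',h(P[0],P[2]),h(P[1],P[3]),'across',h(P[1],P[0]),h(P[5],P[4]), 'len',np.linalg.norm(P[0]-P[2]),np.linalg.norm(P[1]-P[3]),np.linalg.norm(P[0]-P[1]))
# plate corners
pt=[(150,297),(242,288),(134,112),(222,107)];ps=[(607,98)  ,(530,112),(657,222),(575,237)]
for x in (plane('top',zt(pt),.076),plane('scene',zs(ps),.076)):print(x.round(4).tolist(),x.mean(0).round(4),h(x[0],x[2]),h(x[1],x[3]))
br=plane('top',[[213.05,221.72]],.076),plane('scene',[[335.29,189.6]],.076);print('brown',br)
# guides
print('--stage')
gt=[[[332.0,192.0],[335.9,191.3],[338.3,205.1],[334.4,205.8]],[[355.7,188.6],[359.6,188.0],[361.7,201.5],[357.9,202.1]]]
gs=[[[215.0,216.5],[218.3,215.7],[221.0,226.4],[217.6,227.2]],[[190.7,221.8],[194.4,221.1],[196.6,231.9],[192.9,232.6]]]
for n,g in(('top',gt),('scene',gs)):
  for q in g:
    P=plane(n,q,.072);a,b=(P[0]+P[1])/2,(P[2]+P[3])/2
    if a[0]>b[0]:a,b=b,a
    print(n,'front',a.round(4),'stop end',b.round(4),h(a,b),np.linalg.norm(a-b))
P=plane('top',[[331.3,192],[360.2,187.7]],.074);print('blue lower top',P.round(4),h(P[1],P[0]),np.linalg.norm(P[0]-P[1]))
P=plane('scene',[[192.8,233.2],[221.9,226.7]],.074);print('blue front scene',P.round(4),h(P[0],P[1]))
```

```text
laneF+y [0.4741 0.1767 0.073 ] [0.4743 0.1848 0.073 ] [0.4748 0.1806 0.0738]
laneF-y [0.4776 0.1228 0.073 ] [0.4783 0.1286 0.073 ] [0.4781 0.1257 0.073 ]
laneB+y [0.6398 0.1891 0.073 ] [0.6417 0.191  0.073 ] [0.6403 0.1906 0.0708]
laneB-y [0.6444 0.136  0.073 ] [0.6439 0.1357 0.073 ] [0.6443 0.1357 0.0736]
boxB+y [0.6355 0.2357 0.073 ] [0.6392 0.2358 0.073 ] [0.6363 0.237  0.0683]
boxB-y [0.6469 0.0869 0.073 ] [0.6488 0.0899 0.073 ] [0.6475 0.0887 0.0711]
head 4.279474732616494 4.540415931595608 across 93.74985151197146 94.38145696421323 len 0.16619630764999152 0.16734931689642346 0.05405864864182265
head 2.1229559749471125 2.4490617197690376 across 94.02735033209609 93.77005696530314 len 0.1675208430187949 0.165798756632406 0.05638071118356093
[[0.5065, 0.1747, 0.076], [0.5101, 0.1246, 0.076], [0.6077, 0.1823, 0.076], [0.6091, 0.1339, 0.076]] [0.5583 0.1539 0.076 ] 4.283154622663153 5.39523281422109
[[0.5104, 0.1796, 0.076], [0.5142, 0.1305, 0.076], [0.6054, 0.1885, 0.076], [0.6088, 0.1382, 0.076]] [0.5597 0.1592 0.076 ] 5.348829190736797 4.6344022365231226
brown (array([[0.55575059, 0.15358651, 0.076     ]]), array([[0.55530033, 0.15691635, 0.076     ]]))
--stage
top front [ 0.5906 -0.1765  0.072 ] stop end [ 0.6281 -0.1717  0.072 ] 7.393532127123036 0.0378008303166203
top front [ 0.5988 -0.2405  0.072 ] stop end [ 0.6356 -0.2365  0.072 ] 6.243288582512531 0.03703993062339232
scene front [ 0.5918 -0.1727  0.072 ] stop end [ 0.6264 -0.1683  0.072 ] 7.238476275187802 0.034831337203284754
scene front [ 0.5994 -0.2374  0.072 ] stop end [ 0.6338 -0.2333  0.072 ] 6.878940476356334 0.03464816759097284
blue lower top [[ 0.6271 -0.1642  0.074 ]
 [ 0.6368 -0.2431  0.074 ]] 96.99062159409145 0.07953506541696036
blue front scene [[ 0.6372 -0.2383  0.074 ]
 [ 0.6283 -0.1615  0.074 ]] 96.59458405341985
```

Emit:
{"method": "jog_arm", "body": {
  "increments": [
    {"dx": 60, "dy": -50, "dz": 0, "rz": 8, "jaw": 1},
    {"dx": 313, "dy": -429, "dz": 0, "rz": 29.8, "jaw": 1},
    {"dx": 313, "dy": -429, "dz": 0, "rz": 29.8, "jaw": 1},
    {"dx": 313, "dy": -429, "dz": 0, "rz": 29.8, "jaw": 1},
    {"dx": 313, "dy": -429, "dz": 0, "rz": 29.8, "jaw": 1},
    {"dx": 313, "dy": -429, "dz": 0, "rz": 29.8, "jaw": 1},
    {"dx": 313, "dy": -429, "dz": 0, "rz": 29.8, "jaw": 1},
    {"dx": 313, "dy": -429, "dz": 0, "rz": 29.8, "jaw": 1},
    {"dx": 313, "dy": -429, "dz": 0, "rz": 29.8, "jaw": 1},
    {"dx": 313, "dy": -429, "dz": -60, "rz": 29.8, "jaw": 1},
    {"dx": 313, "dy": -429, "dz": -120, "rz": 29.8, "jaw": 1},
    {"dx": 313, "dy": -429, "dz": -120, "rz": 29.8, "jaw": 1}
  ]
}}

```text
$.increments[0]: bad value
```

```bash
cat > look.py <<'E'
import sys
from h import *
from plant import monitor
tag=sys.argv[1]; rt=tuple(map(int,sys.argv[2].split(',')));rs=tuple(map(int,sys.argv[3].split(',')))
im={n:optics.snapshot(n) for n in('top','scene')}
o=np.zeros((600,790,3),np.uint8)
for n,r,x0 in(('top',rt,0),('scene',rs,400)):
    cv2.imwrite(f'pics/{n}_{tag}.png',im[n]);x,y,w,h=r;z=cv2.resize(im[n][y:y+h,x:x+w],(390,390*h//w),interpolation=cv2.INTER_CUBIC)
    o[:min(600,len(z)),x0:x0+390]=z[:600]
cv2.imwrite(f'pics/v_{tag}.png',o)
s=monitor.observe();print({k:np.round(s[k],4) for k in('t','tcp_pos','orientation','force','ft_torque','gripper_width')})
E
python3 look.py a 165,170,100,110 285,145,110,110
```

```text
{'t': np.float64(0.2), 'tcp_pos': array([0.2796, 0.5865, 0.3022]), 'orientation': array([-6.9280e-01, -3.0641e+00,  1.6000e-03]), 'force': array([ 0.5479, -0.1533, -0.7701]), 'ft_torque': array([-0.0022,  0.0109,  0.0634]), 'gripper_width': np.float64(0.0884)}
```

View pics/v_a.png

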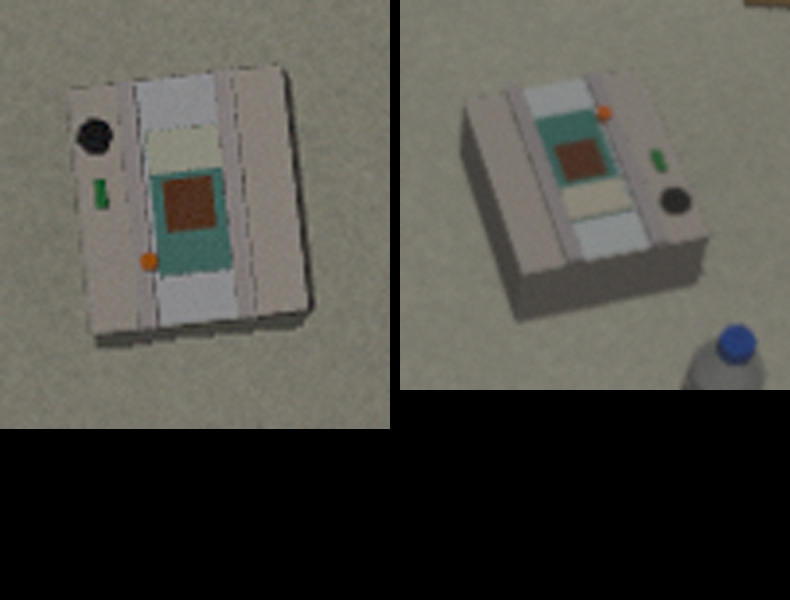

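The call was refused and nothing moved. I'll give every field this time.

Emit:
{"method": "jog_arm", "body": {
  "increments": [
    {"dx": 60, "dy": -50, "dz": 0, "rx": 0, "ry": 0, "rz": 8, "jaw": 1},
    {"dx": 313, "dy": -429, "dz": 0, "rx": 0, "ry": 0, "rz": 29.8, "jaw": 1}
  ],
  "newtons": 10
}}

```text
t: 0.45
tcp_pos: [0.3641, 0.4944, 0.3024]
orientation: [0.174, 3.136, 0.0]
force: [1.1, -0.6, -0.4]
gripper_width: 0.0702
```

Emit:
{"method": "jog_arm", "body": {
  "increments": [
    {"dx": 229, "dy": -336, "dz": 0, "rx": 0, "ry": 0, "rz": 10.5, "jaw": 1},
    {"dx": 229, "dy": -336, "dz": 0, "rx": 0, "ry": 0, "rz": 10.5, "jaw": 1},
    {"dx": 229, "dy": -336, "dz": 0, "rx": 0, "ry": 0, "rz": 10.5, "jaw": 1},
    {"dx": 229, "dy": -336, "dz": 0, "rx": 0, "ry": 0, "rz": 10.5, "jaw": 1},
    {"dx": 229, "dy": -336, "dz": 0, "rx": 0, "ry": 0, "rz": 10.5, "jaw": 1},
    {"dx": 229, "dy": -336, "dz": 0, "rx": 0, "ry": 0, "rz": 10.5, "jaw": 1},
    {"dx": 229, "dy": -336, "dz": 0, "rx": 0, "ry": 0, "rz": 10.5, "jaw": 1},
    {"dx": 229, "dy": -336, "dz": 0, "rx": 0, "ry": 0, "rz": 10.5, "jaw": 1},
    {"dx": 229, "dy": -336, "dz": -60, "rx": 0, "ry": 0, "rz": 10.5, "jaw": 1},
    {"dx": 229, "dy": -336, "dz": -120, "rx": 0, "ry": 0, "rz": 10.5, "jaw": 1},
    {"dx": 229, "dy": -336, "dz": -120, "rx": 0, "ry": 0, "rz": 10.5, "jaw": 1},
    {"dx": 229, "dy": -336, "dz": -120, "rx": 0, "ry": 0, "rz": 10.5, "jaw": 1}
  ]
}}

```text
t: 1.95
tcp_pos: [0.5927, 0.1604, 0.1848]
orientation: [-0.105, 3.138, 0.002]
force: [0.4, -0.0, 0.7]
gripper_width: 0.0004
```

```bash
python3 look.py b 165,150,100,130 285,145,110,110
```

```text
{'t': np.float64(2.05), 'tcp_pos': array([0.5934, 0.1601, 0.1857]), 'orientation': array([-1.0360e-01,  3.1353e+00,  2.5000e-03]), 'force': array([-0.1347, -0.2753, -0.577 ]), 'ft_torque': array([ 0.0419, -0.0192, -0.0369]), 'gripper_width': np.float64(0.0006)}
```

View pics/v_b.png

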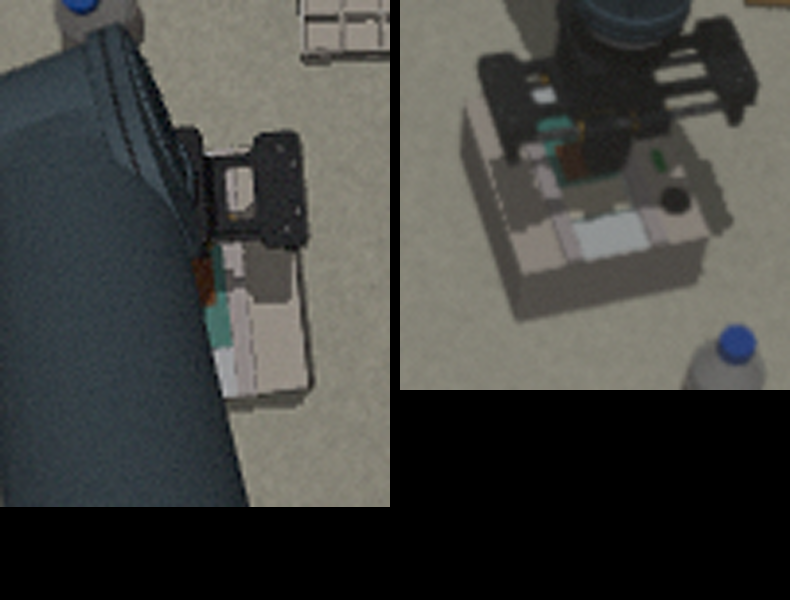

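Run:
```python
from h import *
P=[.5934,.1601,.1857]
Q=[[.5934,.1601,.1857-.064],[.585,.160,.122],[.602,.160,.122],[.593,.1775,.122],[.593,.1425,.122]]
p=proj('scene',Q);print(p, (p-[285,145])*390/110+[400,0])
im=cv2.imread('pics/scene_b.png')[165:215,305:375];cv2.imwrite('pics/zb.png',cv2.convertScaleAbs(cv2.resize(im,(770,550),interpolation=cv2.INTER_CUBIC),alpha=2.2,beta=10))
```

```text
[[341.22883797 190.62778355]
 [340.50213305 188.03159836]
 [341.92739158 193.17772631]
 [347.62604364 189.66572312]
 [334.68807457 191.22490195]] [[599.35678918 161.77123257]
 [596.78028989 152.566576  ]
 [601.83347923 170.81193875]
 [622.03779108 158.36029108]
 [576.16680984 163.88828872]]
```

View pics/zb.png

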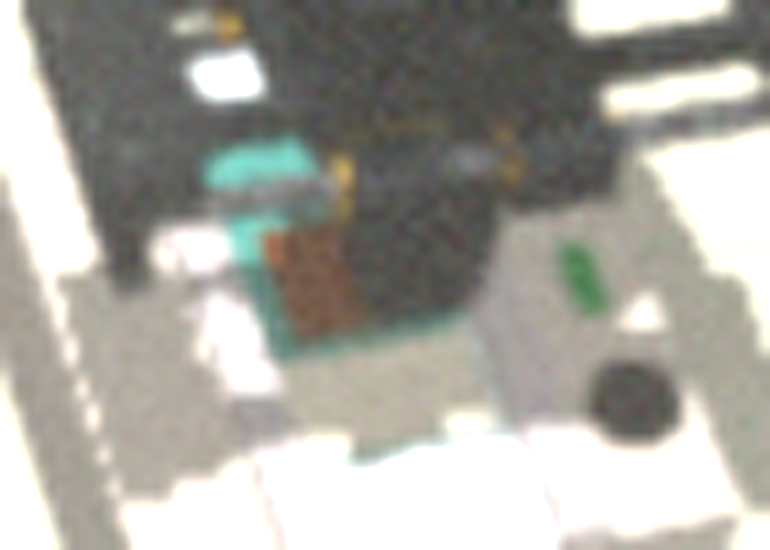

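Emit:
{"method": "jog_arm", "body": {
  "increments": [
    {"dx": 0, "dy": -1, "dz": -20, "rx": 0, "ry": 0, "rz": 0.3, "jaw": 1},
    {"dx": 0, "dy": -1, "dz": -38, "rx": 0, "ry": 0, "rz": 0.3, "jaw": 1},
    {"dx": 0, "dy": -1, "dz": -38, "rx": 0, "ry": 0, "rz": 0.3, "jaw": 1},
    {"dx": 0, "dy": -1, "dz": -38, "rx": 0, "ry": 0, "rz": 0.3, "jaw": 1}
  ]
}}

```text
t: 2.55
tcp_pos: [0.5919, 0.158, 0.1445]
orientation: [0.111, -3.139, 0.0]
force: [0.9, 0.5, -0.5]
gripper_width: 0.0004
```

Emit:
{"method": "jog_arm", "body": {
  "increments": [
    {"dx": 0, "dy": 0, "dz": -1, "rx": 0, "ry": 0, "rz": 0, "jaw": 1},
    {"dx": 0, "dy": 0, "dz": -2, "rx": 0, "ry": 0, "rz": 0, "jaw": 1},
    {"dx": 0, "dy": 0, "dz": -3, "rx": 0, "ry": 0, "rz": 0, "jaw": 1},
    {"dx": 0, "dy": 0, "dz": -3, "rx": 0, "ry": 0, "rz": 0, "jaw": 1}
  ]
}}

```text
t: 3.05
tcp_pos: [0.5919, 0.1581, 0.1417]
orientation: [-0.111, 3.14, -0.0]
force: [0.1, -0.2, 0.3]
gripper_width: 0.0
```

Emit:
{"method": "jog_arm", "body": {
  "increments": [
    {"dx": 0, "dy": 0, "dz": -1, "rx": 0, "ry": 0, "rz": 0, "jaw": 1},
    {"dx": 0, "dy": 0, "dz": -1, "rx": 0, "ry": 0, "rz": 0, "jaw": 1}
  ]
}}

```text
t: 3.3
tcp_pos: [0.5918, 0.1581, 0.1406]
orientation: [0.111, -3.14, 0.0]
force: [-0.5, 0.2, 0.2]
gripper_width: 0.0005
```

Emit:
{"method": "jog_arm", "body": {
  "increments": [
    {"dx": 0, "dy": 0, "dz": -1, "rx": 0, "ry": 0, "rz": 0, "jaw": 1},
    {"dx": 0, "dy": 0, "dz": -1, "rx": 0, "ry": 0, "rz": 0, "jaw": 1}
  ]
}}

```text
t: 3.55
tcp_pos: [0.5918, 0.1581, 0.1396]
orientation: [0.111, -3.14, 0.0]
force: [0.6, 0.3, 1.1]
gripper_width: 0.0005
```

Emit:
{"method": "jog_arm", "body": {
  "increments": [
    {"dx": 0, "dy": 0, "dz": -1, "rx": 0, "ry": 0, "rz": 0, "jaw": 1},
    {"dx": 0, "dy": 0, "dz": -1, "rx": 0, "ry": 0, "rz": 0, "jaw": 1}
  ]
}}

```text
t: 3.8
tcp_pos: [0.592, 0.1581, 0.1391]
orientation: [-0.111, 3.139, 0.0]
force: [-2.4, -0.6, 4.1]
gripper_width: 0.0007
```

Emit:
{"method": "jog_arm", "body": {
  "increments": [
    {"dx": 0, "dy": 0, "dz": -0.6, "rx": 0, "ry": 0, "rz": 0, "jaw": 1},
    {"dx": 0, "dy": 0, "dz": -0.6, "rx": 0, "ry": 0, "rz": 0, "jaw": 1}
  ]
}}

```text
t: 4.05
tcp_pos: [0.5922, 0.1582, 0.1391]
orientation: [-0.111, 3.139, 0.0]
force: [-3.4, -0.5, 9.3]
gripper_width: 0.0003
```

Run:
```python
from plant import monitor
s=monitor.observe();print(s['t'],s['tcp_pos'],s['force'])
```

```text
4.05 [0.59216629 0.15818222 0.13906598] [-3.37905458 -0.49164024  9.29528193]
```

Emit:
{"method": "jog_arm", "body": {
  "increments": [
    {"dx": -2, "dy": -0.1, "dz": 0.2, "rx": 0, "ry": 0, "rz": 0, "jaw": 1},
    {"dx": -5, "dy": -0.3, "dz": 0.2, "rx": 0, "ry": 0, "rz": 0, "jaw": 1},
    {"dx": -8, "dy": -0.5, "dz": 0.2, "rx": 0, "ry": 0, "rz": 0, "jaw": 1},
    {"dx": -8, "dy": -0.5, "dz": 0.2, "rx": 0, "ry": 0, "rz": 0, "jaw": 1}
  ]
}}

```text
t: 4.55
tcp_pos: [0.5846, 0.1577, 0.1391]
orientation: [-0.111, 3.138, 0.001]
force: [0.9, -1.4, 7.4]
gripper_width: 0.0004
```

```bash
python3 look.py c 165,150,100,130 285,145,110,110
```

```text
{'t': np.float64(4.65), 'tcp_pos': array([0.5846, 0.1577, 0.1391]), 'orientation': array([-1.1110e-01,  3.1377e+00,  6.0000e-04]), 'force': array([-0.0653,  0.2636,  7.1369]), 'ft_torque': array([-0.0792, -0.1389,  0.0189]), 'gripper_width': np.float64(0.0004)}
```

View pics/v_c.png

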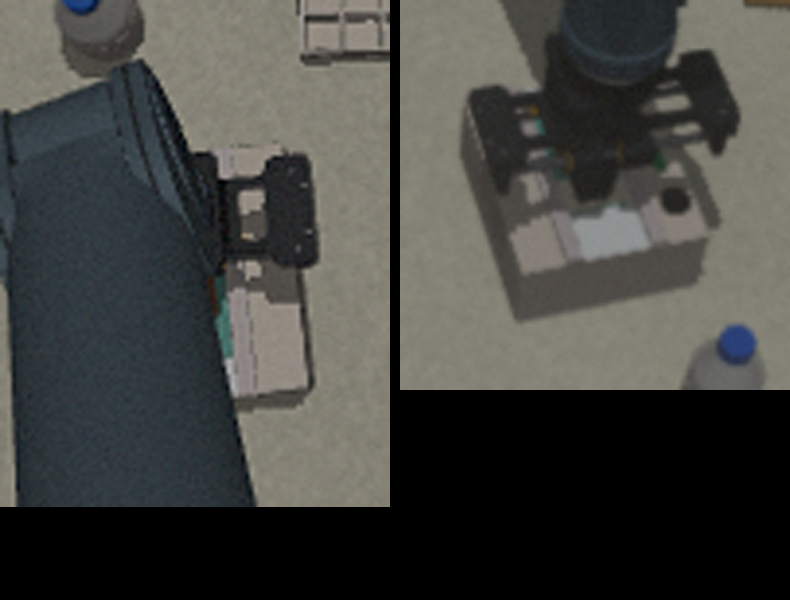

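Emit:
{"method": "jog_arm", "body": {
  "increments": [
    {"dx": -3, "dy": -0.2, "dz": 0, "rx": 0, "ry": 0, "rz": 0, "jaw": 1},
    {"dx": -7, "dy": -0.5, "dz": 0, "rx": 0, "ry": 0, "rz": 0, "jaw": 1},
    {"dx": -11, "dy": -0.8, "dz": 0, "rx": 0, "ry": 0, "rz": 0, "jaw": 1},
    {"dx": -15, "dy": -1.1, "dz": 0, "rx": 0, "ry": 0, "rz": 0, "jaw": 1}
  ]
}}

```text
t: 5.15
tcp_pos: [0.5699, 0.1564, 0.1391]
orientation: [-0.111, 3.137, 0.001]
force: [2.9, -0.8, 6.4]
gripper_width: 0.0003
```

Emit:
{"method": "jog_arm", "body": {
  "increments": [
    {"dx": -4, "dy": -0.3, "dz": 0, "rx": 0, "ry": 0, "rz": 0, "jaw": 1},
    {"dx": -8, "dy": -0.6, "dz": 0, "rx": 0, "ry": 0, "rz": 0, "jaw": 1},
    {"dx": -12, "dy": -0.8, "dz": 0, "rx": 0, "ry": 0, "rz": 0, "jaw": 1}
  ]
}}

```text
t: 5.52
tcp_pos: [0.5579, 0.1555, 0.1391]
orientation: [-0.111, 3.137, 0.0]
force: [1.7, -0.6, 5.8]
gripper_width: 0.0004
```

```bash
python3 look.py d 165,150,100,130 285,125,110,110
```

```text
{'t': np.float64(5.625), 'tcp_pos': array([0.5575, 0.1555, 0.139 ]), 'orientation': array([-1.1090e-01,  3.1378e+00,  1.0000e-04]), 'force': array([ 1.102 , -0.6882,  7.9728]), 'ft_torque': array([-0.1634, -0.0328,  0.0423]), 'gripper_width': np.float64(0.0001)}
```

View pics/v_d.png

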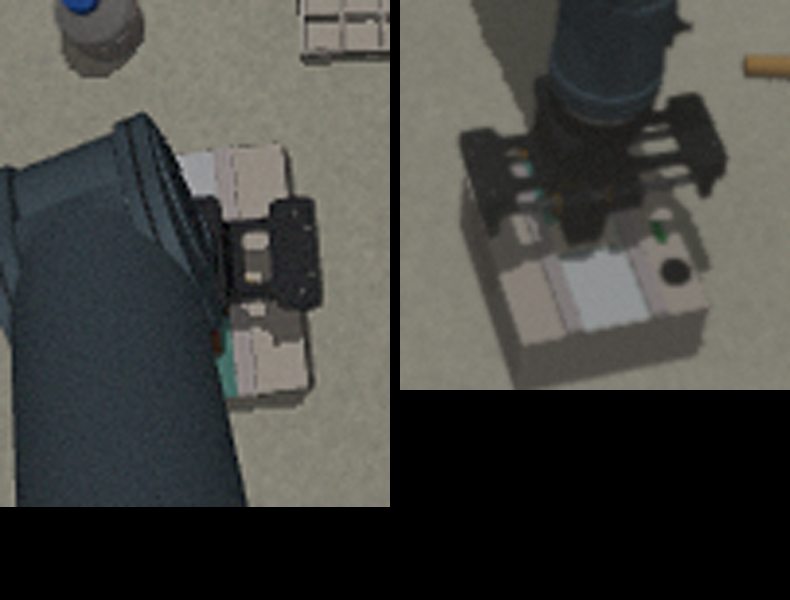

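Emit:
{"method": "jog_arm", "body": {
  "increments": [
    {"dx": -4, "dy": -0.3, "dz": 0, "rx": 0, "ry": 0, "rz": 0, "jaw": 1},
    {"dx": -8, "dy": -0.6, "dz": 0, "rx": 0, "ry": 0, "rz": 0, "jaw": 1},
    {"dx": -12, "dy": -0.8, "dz": 0, "rx": 0, "ry": 0, "rz": 0, "jaw": 1},
    {"dx": -16, "dy": -1.1, "dz": 0, "rx": 0, "ry": 0, "rz": 0, "jaw": 1}
  ]
}}

```text
t: 6.12
tcp_pos: [0.542, 0.1543, 0.1391]
orientation: [-0.11, 3.137, 0.0]
force: [2.9, -0.6, 6.0]
gripper_width: 0.0005
```

Emit:
{"method": "jog_arm", "body": {
  "increments": [
    {"dx": -4, "dy": -0.3, "dz": 0, "rx": 0, "ry": 0, "rz": 0, "jaw": 1},
    {"dx": -8, "dy": -0.6, "dz": 0, "rx": 0, "ry": 0, "rz": 0, "jaw": 1},
    {"dx": -12, "dy": -0.8, "dz": 0, "rx": 0, "ry": 0, "rz": 0, "jaw": 1},
    {"dx": -12, "dy": -0.8, "dz": 0, "rx": 0, "ry": 0, "rz": 0, "jaw": 1}
  ]
}}

```text
t: 6.62
tcp_pos: [0.5295, 0.1535, 0.1391]
orientation: [-0.111, 3.138, -0.0]
force: [0.7, -1.9, 7.9]
gripper_width: 0.0002
```

```bash
python3 look.py e 165,150,100,130 285,125,110,110
```

```text
{'t': np.float64(6.725), 'tcp_pos': array([0.5296, 0.1535, 0.1391]), 'orientation': array([-1.1070e-01,  3.1379e+00, -1.0000e-04]), 'force': array([ 0.2579, -1.684 ,  9.5509]), 'ft_torque': array([-0.2949, -0.032 , -0.0021]), 'gripper_width': np.float64(0.0009)}
```

View pics/v_e.png

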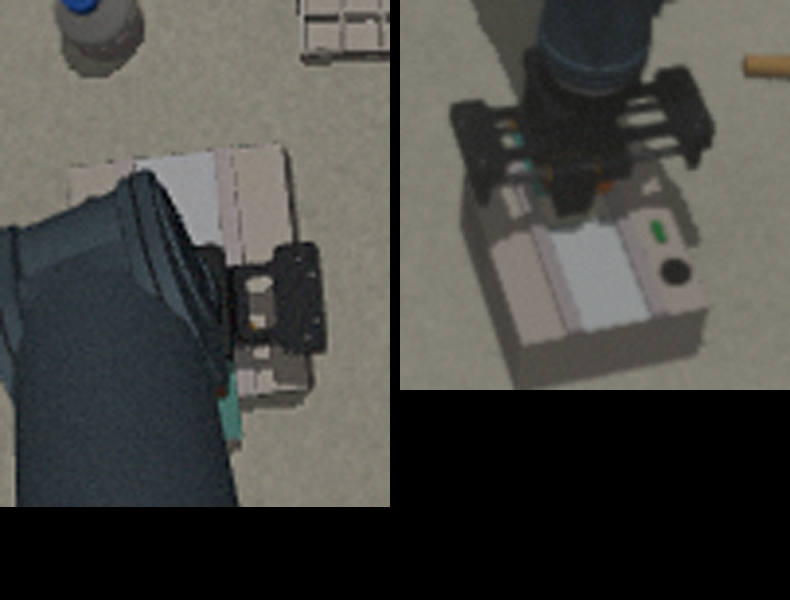

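Run:
```python
from h import *
im=cv2.imread('pics/top_e.png')[245:270,215:240];im2=cv2.imread('pics/scene_e.png')[175:200,315:350]
a=cv2.convertScaleAbs(cv2.resize(im,(390,390),interpolation=cv2.INTER_CUBIC),alpha=1.7);b=cv2.convertScaleAbs(cv2.resize(im2,(390,279),interpolation=cv2.INTER_CUBIC),alpha=1.7)
o=np.zeros((390,790,3),np.uint8);o[:,:390]=a;o[:279,400:]=b;cv2.imwrite('pics/ze.png',o)
```

```text
(no output)
```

View pics/ze.png

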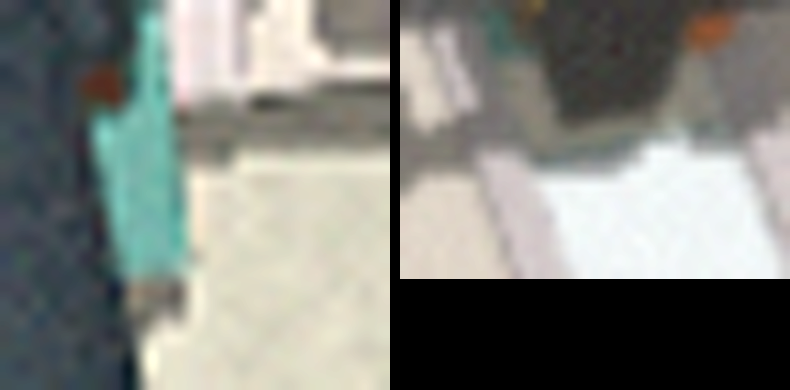

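Emit:
{"method": "jog_arm", "body": {
  "increments": [
    {"dx": -2, "dy": -0.1, "dz": 0.1, "rx": 0, "ry": 0, "rz": 0, "jaw": 1},
    {"dx": -4, "dy": -0.2, "dz": 0.1, "rx": 0, "ry": 0, "rz": 0, "jaw": 1},
    {"dx": -4, "dy": -0.2, "dz": 0.1, "rx": 0, "ry": 0, "rz": 0, "jaw": 1}
  ]
}}

```text
t: 7.1
tcp_pos: [0.5257, 0.1532, 0.139]
orientation: [-0.111, 3.138, -0.0]
force: [1.1, -1.0, 6.6]
gripper_width: 0.0003
```

Emit:
{"method": "jog_arm", "body": {
  "increments": [
    {"dx": 0, "dy": 0, "dz": 3, "rx": 0, "ry": 0, "rz": 0, "jaw": 1},
    {"dx": 0, "dy": 0, "dz": 30, "rx": 0, "ry": 0, "rz": 0, "jaw": 1},
    {"dx": 0, "dy": 0, "dz": 80, "rx": 0, "ry": 0, "rz": 0, "jaw": -1},
    {"dx": 0, "dy": 200, "dz": 130, "rx": 0, "ry": 0, "rz": 0, "jaw": -1},
    {"dx": 0, "dy": 200, "dz": 130, "rx": 0, "ry": 0, "rz": 0, "jaw": -1},
    {"dx": 0, "dy": 200, "dz": 130, "rx": 0, "ry": 0, "rz": 0, "jaw": -1},
    {"dx": 0, "dy": 200, "dz": 130, "rx": 0, "ry": 0, "rz": 0, "jaw": -1},
    {"dx": 0, "dy": 200, "dz": 130, "rx": 0, "ry": 0, "rz": 0, "jaw": -1}
  ]
}}

```text
t: 8.1
tcp_pos: [0.5241, 0.3543, 0.2679]
orientation: [0.115, -3.139, 0.001]
force: [0.3, -1.6, -0.0]
gripper_width: 0.0588
```

```bash
python3 look.py f 165,170,100,110 285,145,110,110
```

```text
{'t': np.float64(8.2), 'tcp_pos': array([0.5251, 0.351 , 0.2675]), 'orientation': array([ 0.1077, -3.1385,  0.0041]), 'force': array([0.5892, 0.1388, 0.0278]), 'ft_torque': array([ 0.0057, -0.0569,  0.0005]), 'gripper_width': np.float64(0.0664)}
```

View pics/v_f.png

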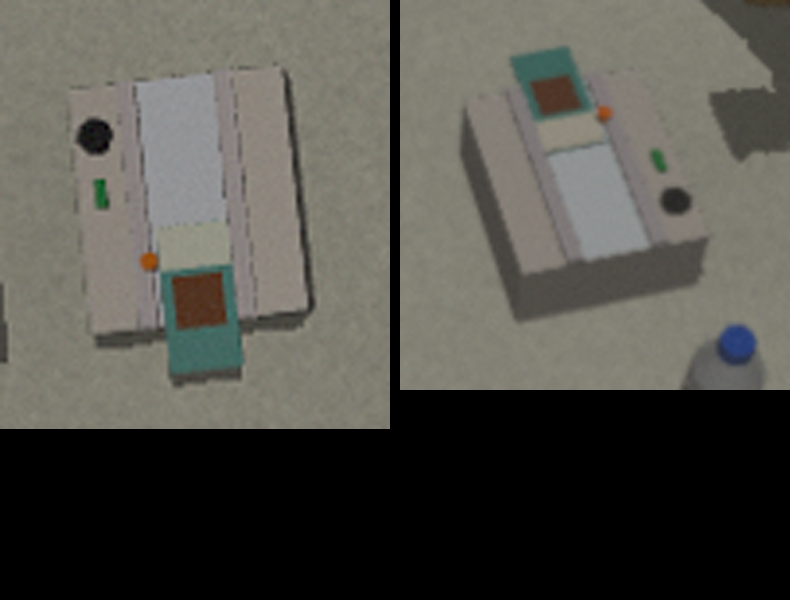

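The press worked: in the top view the plate's near end is at about (218,265) and the box edge at about (217,251.5), so roughly a third of the plate sticks out. Next I'll measure the pose.

Run:
```python
from m import *
S=cv2.imread('pics/scene_f.png');T=cv2.imread('pics/top_f.png')
fb=lambda b,g,r:(r-g>22)&(r-b>22)&(r<130)&(g<75)
fp=lambda b,g,r:((g-r>14)&(b-r>5))
for n,im,r in(('scene',S,(310,150,40,35)),('top',T,(200,232,35,38))):
    for o in comp(im,r,fb,k=1): P=plane(n,[o[1]],.075);print(n,'brown',o[1].round(2),P.round(4),plane(n,o[2],.075).round(4)[:,:2].tolist())
    for o in comp(im,r,fp,k=1): print(n,'teal',o[2].round(1).tolist(),plane(n,o[2],.075).round(4)[:,:2].tolist())
```

```text
scene brown [328.15 171.22] [[0.4882 0.151  0.075 ]] [[0.475, 0.1362], [0.4708, 0.1672], [0.5005, 0.1662], [0.5045, 0.1355]]
scene teal [[315.2, 160.9], [331.4, 154.6], [339.5, 175.3], [323.3, 181.6]] [[0.4456, 0.1219], [0.4289, 0.1733], [0.5072, 0.1797], [0.5226, 0.1299]]
top brown [215.66 246.53] [[0.49   0.1478 0.075 ]] [[0.5052, 0.1657], [0.5081, 0.133], [0.4746, 0.1297], [0.4717, 0.1624]]
top teal [[205.0, 238.9], [224.2, 236.7], [227.3, 263.6], [208.1, 265.8]] [[0.5107, 0.1757], [0.5152, 0.1248], [0.4444, 0.118], [0.4398, 0.1686]]
```

Emit:
{"method": "jog_arm", "body": {
  "increments": [
    {"dx": -40, "dy": -60, "dz": 0, "rx": 0, "ry": 0, "rz": 1, "jaw": -1},
    {"dx": -69, "dy": -204, "dz": 0, "rx": 0, "ry": 0, "rz": 1, "jaw": -1},
    {"dx": -69, "dy": -204, "dz": 0, "rx": 0, "ry": 0, "rz": 1, "jaw": -1},
    {"dx": -69, "dy": -204, "dz": 0, "rx": 0, "ry": 0, "rz": 1, "jaw": -1},
    {"dx": -69, "dy": -204, "dz": -60, "rx": 0, "ry": 0, "rz": 1, "jaw": -1},
    {"dx": -69, "dy": -204, "dz": -90, "rx": 0, "ry": 0, "rz": 1, "jaw": -1},
    {"dx": -69, "dy": -204, "dz": -90, "rx": 0, "ry": 0, "rz": 1, "jaw": -1},
    {"dx": -69, "dy": -204, "dz": -90, "rx": 0, "ry": 0, "rz": 1, "jaw": -1}
  ]
}}

```text
t: 9.2
tcp_pos: [0.4564, 0.1486, 0.1793]
orientation: [-0.136, 3.138, -0.0]
force: [0.4, -1.3, -0.4]
gripper_width: 0.088
```

```bash
python3 look.py g 165,170,100,110 285,115,110,110
```

```text
{'t': np.float64(9.3), 'tcp_pos': array([0.4567, 0.1494, 0.1798]), 'orientation': array([-1.3720e-01,  3.1362e+00,  1.1000e-03]), 'force': array([ 0.1769, -0.0825, -0.3021]), 'ft_torque': array([ 0.0775,  0.0334, -0.0013]), 'gripper_width': np.float64(0.088)}
```

View pics/v_g.png

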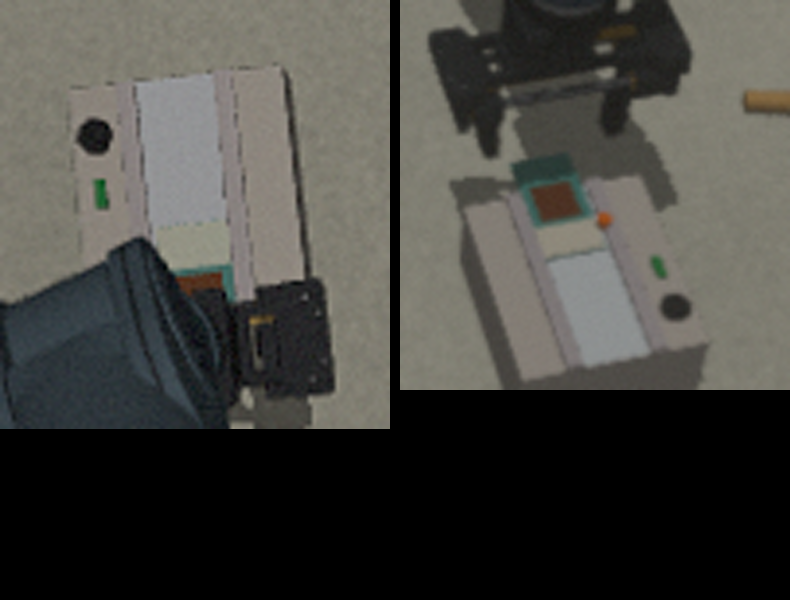

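Emit:
{"method": "jog_arm", "body": {
  "increments": [
    {"dx": -0.5, "dy": -2, "dz": -25, "rx": 0, "ry": 0, "rz": 0, "jaw": -1},
    {"dx": -0.5, "dy": -2, "dz": -50, "rx": 0, "ry": 0, "rz": 0, "jaw": -1},
    {"dx": -0.5, "dy": -2, "dz": -60, "rx": 0, "ry": 0, "rz": 0, "jaw": -1},
    {"dx": -0.5, "dy": -2, "dz": -60, "rx": 0, "ry": 0, "rz": 0, "jaw": -1},
    {"dx": -0.5, "dy": -2, "dz": -60, "rx": 0, "ry": 0, "rz": 0, "jaw": -1}
  ]
}}

```text
t: 9.93
tcp_pos: [0.456, 0.1478, 0.1193]
orientation: [-0.139, 3.137, 0.001]
force: [1.0, 0.5, 0.5]
gripper_width: 0.0884
```

```bash
python3 look.py h 165,170,100,110 285,115,80,80
```

```text
{'t': np.float64(10.025), 'tcp_pos': array([0.4559, 0.1478, 0.1192]), 'orientation': array([-1.386e-01,  3.137e+00,  8.000e-04]), 'force': array([0.9157, 0.3148, 1.3183]), 'ft_torque': array([ 0.0291, -0.0171, -0.0238]), 'gripper_width': np.float64(0.088)}
```

View pics/v_h.png

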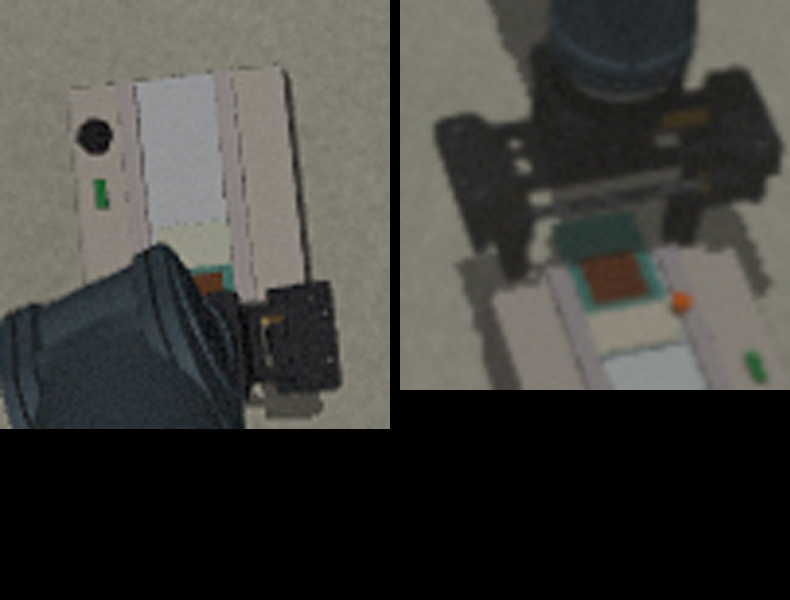

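Emit:
{"method": "jog_arm", "body": {
  "increments": [
    {"dx": 0, "dy": 0, "dz": -0.5, "rx": 0, "ry": 0, "rz": 0, "jaw": -0.2},
    {"dx": 0, "dy": 0, "dz": -0.5, "rx": 0, "ry": 0, "rz": 0, "jaw": -0.2},
    {"dx": 0, "dy": 0, "dz": -0.5, "rx": 0, "ry": 0, "rz": 0, "jaw": -0.2},
    {"dx": 0, "dy": 0, "dz": -0.5, "rx": 0, "ry": 0, "rz": 0, "jaw": -0.2},
    {"dx": 0, "dy": 0, "dz": -0.5, "rx": 0, "ry": 0, "rz": 0, "jaw": -0.2}
  ],
  "newtons": 5
}}

```text
t: 10.65
tcp_pos: [0.4554, 0.1476, 0.1179]
orientation: [0.139, -3.139, 0.0]
force: [-0.7, 0.4, -0.4]
gripper_width: 0.0525
```

Emit:
{"method": "jog_arm", "body": {
  "increments": [
    {"dx": 0, "dy": 0, "dz": 0, "rx": 0, "ry": 0, "rz": 0, "jaw": 0},
    {"dx": 0, "dy": 0, "dz": 0, "rx": 0, "ry": 0, "rz": 0, "jaw": 0},
    {"dx": 0, "dy": 0, "dz": 0, "rx": 0, "ry": 0, "rz": 0, "jaw": 0},
    {"dx": 0, "dy": 0, "dz": 0, "rx": 0, "ry": 0, "rz": 0, "jaw": 0}
  ],
  "newtons": 8
}}

```text
t: 11.15
tcp_pos: [0.4554, 0.1479, 0.1179]
orientation: [-0.139, 3.138, 0.001]
force: [-0.6, 1.7, -0.1]
gripper_width: 0.0493
```

Emit:
{"method": "jog_arm", "body": {
  "increments": [
    {"dx": 0, "dy": 0, "dz": 0, "rx": 0, "ry": 0, "rz": 0, "jaw": 0.1},
    {"dx": 0, "dy": 0, "dz": 0, "rx": 0, "ry": 0, "rz": 0, "jaw": 0.1},
    {"dx": 0, "dy": 0, "dz": 2, "rx": 0, "ry": 0, "rz": 0, "jaw": 0.1},
    {"dx": 0, "dy": 0, "dz": 5, "rx": 0, "ry": 0, "rz": 0, "jaw": 0.1},
    {"dx": 0, "dy": 0, "dz": 10, "rx": 0, "ry": 0, "rz": 0, "jaw": 0.1},
    {"dx": 0, "dy": 0, "dz": 16, "rx": 0, "ry": 0, "rz": 0, "jaw": 0.1},
    {"dx": 0, "dy": 0, "dz": 25, "rx": 0, "ry": 0, "rz": 0, "jaw": 0.1},
    {"dx": 0, "dy": 0, "dz": 25, "rx": 0, "ry": 0, "rz": 0, "jaw": 0.1}
  ],
  "newtons": 12
}}

```text
t: 12.15
tcp_pos: [0.4559, 0.1473, 0.1437]
orientation: [-0.138, 3.137, 0.0]
force: [1.0, 0.3, -0.7]
gripper_width: 0.0493
```

```bash
python3 look.py i 165,170,100,110 285,115,80,80
```

```text
{'t': np.float64(12.25), 'tcp_pos': array([0.4554, 0.1474, 0.1431]), 'orientation': array([-1.3820e-01,  3.1382e+00, -1.0000e-04]), 'force': array([ 0.125 ,  0.5438, -1.0601]), 'ft_torque': array([0.0908, 0.0015, 0.0103]), 'gripper_width': np.float64(0.0489)}
```

View pics/v_i.png

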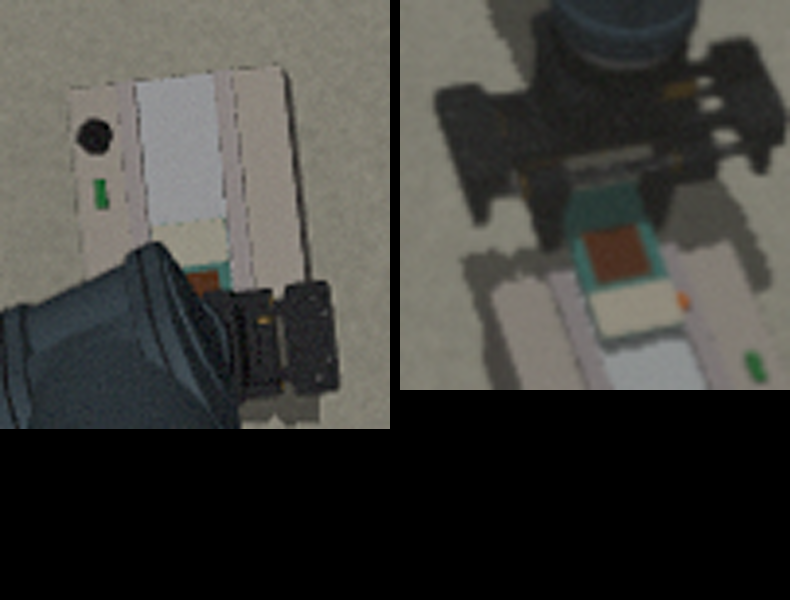

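Run:
```python
from m import *
S=cv2.imread('pics/scene_i.png')
fb=lambda b,g,r:(r-g>22)&(r-b>22)&(r<130)&(g<75)
o=comp(S,(310,150,35,35),fb,k=1)[0];print(o[1])
d=np.array([np.cos(np.radians(5)),np.sin(np.radians(5)),0]);c0=np.array([.4892,.1494,.0751])
c=c0+[0,0,.0255]
for z in(0,-.005,-.01): print(z,'brown',proj('scene',c+[0,0,z]),'end',proj('scene',c+.05*d+[0,0,z*84/34]))
print('at box',proj('scene',c0))
```

```text
[328.90150842 166.57943171]
0 brown [[328.42042028 165.82210719]] end [[333.74767254 179.62543206]]
-0.005 brown [[328.27146592 166.95789883]] end [[333.33031417 182.37533266]]
-0.01 brown [[328.12332239 168.08692663]] end [[332.91873543 185.08379391]]
at box [[327.66916917 171.54451043]]
```

Emit:
{"method": "jog_arm", "body": {
  "increments": [
    {"dx": 0, "dy": 0, "dz": 12, "rx": 0, "ry": -1, "rz": 0, "jaw": 0.1},
    {"dx": 1, "dy": -8, "dz": 28, "rx": 0.2, "ry": -2, "rz": 0.2, "jaw": 0.1},
    {"dx": 5, "dy": -28, "dz": 42, "rx": 0.3, "ry": -3, "rz": 0.4, "jaw": 0.1},
    {"dx": 13, "dy": -64, "dz": 47, "rx": 0.4, "ry": -4.5, "rz": 0.6, "jaw": 0.1},
    {"dx": 22, "dy": -106, "dz": 47, "rx": 0.5, "ry": -6, "rz": 0.8, "jaw": 0.1},
    {"dx": 31, "dy": -149, "dz": 47, "rx": 0.5, "ry": -6, "rz": 1, "jaw": 0.1},
    {"dx": 40, "dy": -192, "dz": 47, "rx": 0.5, "ry": -6, "rz": 1.2, "jaw": 0.1},
    {"dx": 49, "dy": -235, "dz": 47, "rx": 0.5, "ry": -6, "rz": 1.4, "jaw": 0.1},
    {"dx": 58, "dy": -277, "dz": 47, "rx": 0.5, "ry": -6, "rz": 1.6, "jaw": 0.1},
    {"dx": 66, "dy": -317, "dz": 47, "rx": 0.5, "ry": -6, "rz": 1.8, "jaw": 0.1},
    {"dx": 72, "dy": -345, "dz": 47, "rx": 0.5, "ry": -6, "rz": 1.9, "jaw": 0.1},
    {"dx": 75, "dy": -362, "dz": 47, "rx": 0.5, "ry": -6, "rz": 1.9, "jaw": 0.1}
  ]
}}

```text
t: 13.75
tcp_pos: [0.5303, -0.216, 0.1903]
orientation: [-0.182, 3.031, 0.005]
force: [-0.3, 1.0, 0.1]
gripper_width: 0.049
```

```bash
python3 look.py j 300,165,90,100 165,150,90,100
```

```text
{'t': np.float64(13.85), 'tcp_pos': array([ 0.5302, -0.2161,  0.1902]), 'orientation': array([-0.1808,  3.0308,  0.0045]), 'force': array([-0.4742, -0.1254, -0.0697]), 'ft_torque': array([0.0753, 0.1479, 0.018 ]), 'gripper_width': np.float64(0.0489)}
```

View pics/v_j.png

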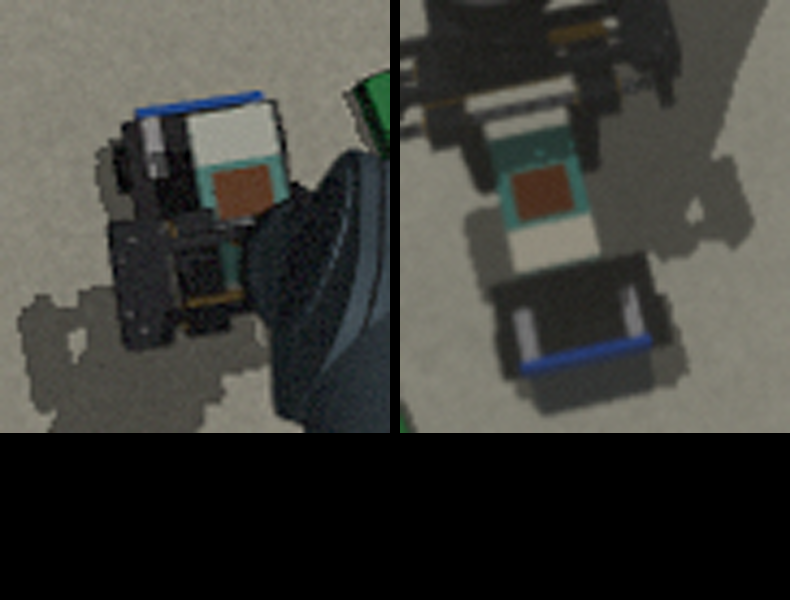

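```bash
cat > pose.py <<'E'
import sys
from m import *
from plant import monitor
tag=sys.argv[1];rt=eval(sys.argv[2]);rs=eval(sys.argv[3])
S=cv2.imread(f'pics/scene_{tag}.png');T=cv2.imread(f'pics/top_{tag}.png')
fb=lambda b,g,r:(r-g>22)&(r-b>22)&(r<130)&(g<80)
ff=lambda b,g,r:(r>118)&(r-b>6)&(r-g<8)
R={}
for n,f in(('brown',fb),('frost',ff)):
    a=comp(S,rs,f,k=1);b=comp(T,rt,f,k=1)
    for q,o in(('s',a),('t',b)):
        print(n,q,round(o[0][0],1),o[0][1].round(2),o[0][2].round(1).tolist()) if o else print(n,q,'none')
    if a and b: R[n]=tri([a[0][1]],[b[0][1]])[0];print('  tri',R[n].round(4))
if len(R)==2:
    d=R['frost']-R['brown'];print('sep',np.linalg.norm(d),'head',np.degrees(np.arctan2(d[1],d[0])),'tilt',np.degrees(np.arctan2(d[2],np.hypot(d[0],d[1]))))
s=monitor.observe();Rm=cv2.Rodrigues(s['orientation'])[0];print('tool z',Rm[:,2].round(4),'jaw head',np.degrees(np.arctan2(Rm[1,1],Rm[0,1])),'grasp',(s['tcp_pos']+.045*Rm[:,2]).round(4))
E
python3 pose.py j "(338,185,32,34)" "(185,182,30,35)"
```

```text
brown s 103.2 [197.39 193.85] [[190.7, 190.4], [202.0, 187.8], [204.2, 197.1], [192.9, 199.8]]
brown t 123.6 [355.72 208.88] [[348.8, 204.8], [361.1, 202.7], [362.8, 213.2], [350.5, 215.2]]
  tri [ 0.5725 -0.2118  0.1542]
frost s 175.6 [199.98 205.75] [[189.3, 203.4], [208.6, 199.0], [210.7, 208.1], [191.3, 212.5]]
frost t 207.0 [353.47 195.48] [[342.7, 191.5], [362.0, 188.2], [364.0, 199.6], [344.7, 203.0]]
  tri [ 0.6069 -0.2081  0.1497]
sep 0.03488021445834087 head 6.063227677875218 tilt -7.537767505301101
tool z [ 0.1048  0.0092 -0.9945] jaw head 96.81729068091741 grasp [ 0.535  -0.2156  0.1454]
```

Run:
```python
from h import *
t=[(342.7,191.5),(362,188.2),(344.7,203),(364,199.6),(348.8,204.8),(361.1,202.7)]
s=[(210.7,208.1),(191.3,212.5),(208.6,199),(189.3,203.4),(204.2,197.1),(192.9,199.8)]
X=tri(s,t);print(X.round(4))
f=(X[0]+X[1])/2;n=(X[2]+X[3])/2;b=(X[4]+X[5])/2
for p,q in((n,f),(b,f)):
    d=f-p;print(np.linalg.norm(d),np.degrees(np.arctan2(d[1],d[0])),np.degrees(np.arctan2(d[2],np.hypot(*d[:2]))))
print('far mid',f,'near',n,'brown far',b)
# scene only: brown centroid and far-end row vs tilt, given grasp
g=np.array([.535,-.2156,.1469]);h=np.radians(6.8);d=np.array([np.cos(h),np.sin(h),0])
for tl in(-12,-9,-6,-3,0,3):
    T=np.radians(tl);u=np.cos(T)*d+[0,0,np.sin(T)]
    print(tl,proj('scene',[g+.034*u,g+.069*u,g+.084*u]).round(1).tolist(),proj('top',[g+.069*u,g+.084*u]).round(1).tolist())
```

```text
[[ 0.6177 -0.1817  0.1491]
 [ 0.6246 -0.2306  0.1505]
 [ 0.5886 -0.1853  0.1486]
 [ 0.5957 -0.2344  0.1497]
 [ 0.5834 -0.1954  0.1518]
 [ 0.5879 -0.2253  0.1526]]
0.029243928506248355 7.356082034330965 1.2430731001237636
0.035836547806554 6.7255053235243905 -3.807433895245786
far mid [ 0.62114643 -0.20614717  0.14980669] near [ 0.59215002 -0.20989055  0.14917227] brown far [ 0.58563504 -0.21033483  0.15218636]
-12 [[198.1, 195.8], [200.7, 208.0], [201.9, 213.3]] [[351.8, 198.2], [350.6, 192.7]]
-9 [[198.0, 195.5], [200.6, 207.4], [201.7, 212.6]] [[352.0, 197.8], [350.9, 192.2]]
-6 [[197.9, 195.1], [200.4, 206.7], [201.5, 211.8]] [[352.3, 197.4], [351.2, 191.7]]
-3 [[197.8, 194.8], [200.3, 206.0], [201.3, 211.0]] [[352.5, 197.1], [351.5, 191.4]]
0 [[197.7, 194.4], [200.1, 205.2], [201.1, 210.0]] [[352.8, 196.9], [351.8, 191.1]]
3 [[197.6, 193.9], [199.9, 204.4], [200.8, 209.0]] [[353.0, 196.8], [352.1, 190.9]]
```

Emit:
{"method": "jog_arm", "body": {
  "increments": [
    {"dx": -1, "dy": 2.5, "dz": -15, "rx": 0.2, "ry": -1.5, "rz": 0.2, "jaw": 0.1},
    {"dx": -1, "dy": 2.5, "dz": -32, "rx": 0.2, "ry": -1.5, "rz": 0.2, "jaw": 0.1},
    {"dx": -1, "dy": 2.5, "dz": -48, "rx": 0.2, "ry": -1.5, "rz": 0.2, "jaw": 0.1},
    {"dx": -1, "dy": 2.5, "dz": -58, "rx": 0.2, "ry": -1.5, "rz": 0.2, "jaw": 0.1},
    {"dx": -1, "dy": 2.5, "dz": -62, "rx": 0.2, "ry": -1.5, "rz": 0.2, "jaw": 0.1},
    {"dx": -1, "dy": 2.5, "dz": -62, "rx": 0.2, "ry": -1.5, "rz": 0.2, "jaw": 0.1}
  ]
}}

```text
t: 14.6
tcp_pos: [0.5294, -0.2119, 0.1278]
orientation: [-0.188, 3.005, 0.009]
force: [-0.1, -0.9, -0.9]
gripper_width: 0.0489
```

```bash
python3 look.py k 315,165,65,75 170,175,65,75; python3 pose.py k "(338,185,32,34)" "(185,182,30,45)"
```

```text
{'t': np.float64(14.7), 'tcp_pos': array([ 0.5297, -0.212 ,  0.1283]), 'orientation': array([-0.1879,  3.0037,  0.0088]), 'force': array([-0.0158, -0.0626, -0.41  ]), 'ft_torque': array([-0.0178,  0.1146,  0.0081]), 'gripper_width': np.float64(0.0488)}
brown s 95.3 [202.96 207.19] [[196.5, 204.1], [207.4, 201.4], [209.5, 210.3], [198.6, 212.9]]
brown t 119.2 [349.7  211.39] [[343.0, 207.1], [354.8, 205.1], [356.6, 215.7], [344.8, 217.7]]
  tri [ 0.572  -0.2067  0.0927]
frost s 156.3 [205.47 218.55] [[195.5, 216.3], [213.9, 212.0], [215.9, 220.8], [197.5, 225.1]]
frost t 179.8 [347.5  198.56] [[337.5, 194.8], [355.8, 191.7], [357.6, 202.2], [339.3, 205.4]]
  tri [ 0.6066 -0.2028  0.0894]
sep 0.034938327811031025 head 6.417372933041291 tilt -5.504543587428296
tool z [ 0.131   0.0141 -0.9913] jaw head 97.14826135363003 grasp [ 0.5356 -0.2114  0.0837]
```

View pics/v_k.png

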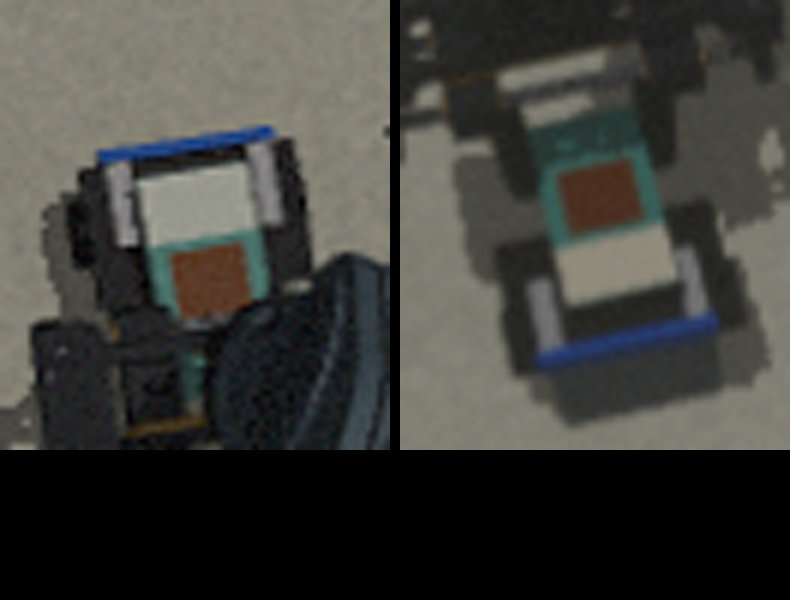

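Emit:
{"method": "jog_arm", "body": {
  "increments": [
    {"dx": 0, "dy": -2.2, "dz": -4, "rx": 0, "ry": 0, "rz": 0, "jaw": 0.1},
    {"dx": 0, "dy": -2.2, "dz": -8, "rx": 0, "ry": 0, "rz": 0, "jaw": 0.1},
    {"dx": 0, "dy": -2.2, "dz": -10, "rx": 0, "ry": 0, "rz": 0, "jaw": 0.1},
    {"dx": 0, "dy": -2.2, "dz": -10, "rx": 0, "ry": 0, "rz": 0, "jaw": 0.1}
  ]
}}

```text
t: 15.2
tcp_pos: [0.5292, -0.214, 0.1177]
orientation: [-0.188, 3.005, 0.01]
force: [0.3, -0.3, -0.4]
gripper_width: 0.0491
```

```bash
python3 look.py l 315,165,65,75 170,175,65,75; python3 pose.py l "(338,185,32,34)" "(185,182,30,47)"
```

```text
{'t': np.float64(15.3), 'tcp_pos': array([ 0.5294, -0.2141,  0.1179]), 'orientation': array([-0.188 ,  3.0044,  0.0094]), 'force': array([-0.309 ,  0.4344,  0.0908]), 'ft_torque': array([ 0.0106,  0.1603, -0.0291]), 'gripper_width': np.float64(0.049)}
brown s 95.6 [202.71 209.41] [[196.2, 206.2], [207.1, 203.7], [209.2, 212.5], [198.3, 215.1]]
brown t 115.7 [349.86 211.8 ] [[343.2, 207.6], [354.7, 205.6], [356.6, 216.1], [345.1, 218.2]]
  tri [ 0.5718 -0.2089  0.0825]
frost s 156.3 [205.29 220.7 ] [[195.2, 218.5], [213.5, 214.1], [215.6, 222.9], [197.3, 227.2]]
frost t 179.3 [347.6  198.92] [[337.9, 195.0], [355.7, 192.1], [357.4, 202.8], [339.6, 205.7]]
  tri [ 0.6067 -0.2047  0.0798]
sep 0.0353030165727567 head 6.843561154226358 tilt -4.3956524674637
tool z [ 0.1303  0.0144 -0.9914] jaw head 97.15514460329408 grasp [ 0.5353 -0.2134  0.0733]
```

View pics/v_l.png

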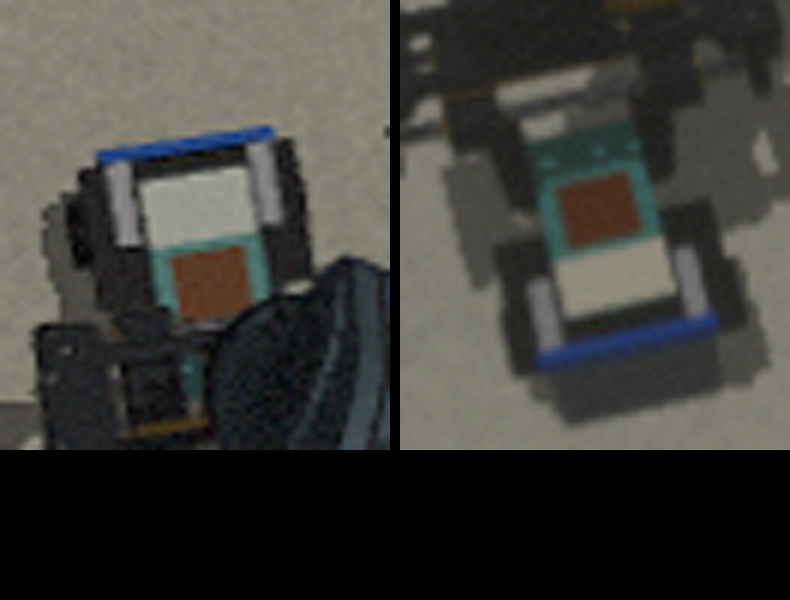

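Run:
```python
from h import *
t=[(337.9,195),(355.7,192.1),(339.6,205.7),(357.4,202.8)]
s=[(215.6,222.9),(197.3,227.2),(213.5,214.1),(195.2,218.5)]
X=tri(s,t);print(X.round(4))
g=np.array([.5353,-.2134,.0748]);h=np.radians(7);d=np.array([np.cos(h),np.sin(h),0])
for tl in(-6,-3,0,3,6):
    T=np.radians(tl);u=np.cos(T)*d+[0,0,np.sin(T)]
    a=proj('scene',[g+.034*u,g+.069*u,g+.084*u]);print(tl,(a+[.5,-.3]).round(1).tolist(),'dv',(a[1]-a[0])[1],proj('top',[g+.069*u,g+.084*u]).round(1).tolist())
```

```text
[[ 0.6179 -0.1786  0.0805]
 [ 0.6244 -0.2269  0.0808]
 [ 0.5891 -0.182   0.0799]
 [ 0.5956 -0.2307  0.0793]]
-6 [[203.0, 210.6], [205.5, 221.8], [206.6, 226.7]] dv 11.272873286948595 [[346.4, 200.6], [345.4, 195.3]]
-3 [[202.9, 210.2], [205.4, 221.2], [206.5, 226.0]] dv 10.953182656851624 [[346.6, 200.4], [345.6, 194.9]]
0 [[202.8, 209.9], [205.2, 220.5], [206.2, 225.1]] dv 10.59972019177485 [[346.8, 200.2], [345.9, 194.7]]
3 [[202.8, 209.5], [205.0, 219.7], [206.0, 224.2]] dv 10.213231290505831 [[347.1, 200.1], [346.2, 194.5]]
6 [[202.7, 209.1], [204.8, 218.9], [205.8, 223.2]] dv 9.79459580162657 [[347.3, 200.0], [346.5, 194.4]]
```

Emit:
{"method": "jog_arm", "body": {
  "increments": [
    {"dx": 0, "dy": -0.3, "dz": -1, "rx": 0, "ry": 0, "rz": 0, "jaw": 0.1},
    {"dx": 0, "dy": -0.3, "dz": -2, "rx": 0, "ry": 0, "rz": 0, "jaw": 0.1},
    {"dx": 0, "dy": -0.3, "dz": -2, "rx": 0, "ry": 0, "rz": 0, "jaw": 0.1}
  ]
}}

```text
t: 15.68
tcp_pos: [0.5293, -0.2144, 0.1158]
orientation: [-0.188, 3.004, 0.009]
force: [-0.7, -0.4, -0.6]
gripper_width: 0.0487
```

Emit:
{"method": "jog_arm", "body": {
  "increments": [
    {"dx": 0, "dy": 0, "dz": -1, "rx": 0, "ry": 0, "rz": 0, "jaw": 0.1},
    {"dx": 0, "dy": 0, "dz": -1, "rx": 0, "ry": 0, "rz": 0, "jaw": 0.1}
  ]
}}

```text
t: 15.92
tcp_pos: [0.5293, -0.2144, 0.1149]
orientation: [-0.188, 3.004, 0.009]
force: [1.2, -1.0, -0.9]
gripper_width: 0.0486
```

Emit:
{"method": "jog_arm", "body": {
  "increments": [
    {"dx": 0, "dy": 0, "dz": -1, "rx": 0, "ry": 0, "rz": 0, "jaw": 0.1},
    {"dx": 0, "dy": 0, "dz": -1, "rx": 0, "ry": 0, "rz": 0, "jaw": 0.1}
  ]
}}

```text
t: 16.18
tcp_pos: [0.5293, -0.2144, 0.1138]
orientation: [-0.188, 3.004, 0.009]
force: [-0.6, 0.7, -0.4]
gripper_width: 0.0491
```

```bash
python3 look.py n 315,165,65,75 170,175,65,75; python3 pose.py n "(338,185,32,34)" "(185,182,30,47)"
```

```text
{'t': np.float64(16.275), 'tcp_pos': array([ 0.5294, -0.2144,  0.1139]), 'orientation': array([-0.188 ,  3.0044,  0.0093]), 'force': array([ 0.1618,  0.2852, -0.5403]), 'ft_torque': array([ 0.0586,  0.1178, -0.0065]), 'gripper_width': np.float64(0.0491)}
brown s 94.1 [202.75 210.21] [[196.3, 207.2], [207.1, 204.5], [209.2, 213.2], [198.5, 215.9]]
brown t 114.0 [349.68 211.9 ] [[343.1, 207.8], [354.5, 205.8], [356.3, 216.2], [344.9, 218.2]]
  tri [ 0.5718 -0.2091  0.0788]
frost s 154.6 [205.34 221.52] [[195.3, 219.3], [213.5, 214.9], [215.6, 223.7], [197.4, 228.1]]
frost t 177.6 [347.61 199.1 ] [[337.7, 195.2], [355.6, 192.2], [357.4, 202.9], [339.5, 205.9]]
  tri [ 0.6067 -0.2052  0.0759]
sep 0.035213109617256697 head 6.472116948564362 tilt -4.681068441805779
tool z [ 0.1303  0.0143 -0.9914] jaw head 97.15374533611691 grasp [ 0.5352 -0.2138  0.0693]
```

Emit:
{"method": "jog_arm", "body": {
  "increments": [
    {"dx": 0, "dy": 0, "dz": -1, "rx": 0, "ry": 0, "rz": 0, "jaw": 0.1},
    {"dx": 0, "dy": 0, "dz": -1, "rx": 0, "ry": 0, "rz": 0, "jaw": 0.1}
  ]
}}

```text
t: 16.52
tcp_pos: [0.5293, -0.2144, 0.1129]
orientation: [-0.188, 3.004, 0.009]
force: [0.2, -0.1, -0.4]
gripper_width: 0.0489
```

Emit:
{"method": "jog_arm", "body": {
  "increments": [
    {"dx": 0, "dy": 0, "dz": -1, "rx": 0, "ry": 0, "rz": 0, "jaw": 0.1},
    {"dx": 0, "dy": 0, "dz": -1, "rx": 0, "ry": 0, "rz": 0, "jaw": 0.1}
  ]
}}

```text
t: 16.77
tcp_pos: [0.5293, -0.2144, 0.1118]
orientation: [-0.188, 3.004, 0.009]
force: [0.2, -0.3, -0.1]
gripper_width: 0.0489
```

```bash
python3 look.py o 315,165,65,75 170,175,65,75; python3 pose.py o "(338,185,32,34)" "(185,182,30,47)"
```

```text
{'t': np.float64(16.875), 'tcp_pos': array([ 0.5294, -0.2144,  0.1119]), 'orientation': array([-0.188 ,  3.0044,  0.0093]), 'force': array([-0.154 ,  0.5207, -1.2072]), 'ft_torque': array([ 0.0236,  0.1884, -0.0418]), 'gripper_width': np.float64(0.0491)}
brown s 93.6 [202.86 210.68] [[196.5, 207.4], [207.3, 205.0], [209.4, 213.9], [198.6, 216.3]]
brown t 114.1 [349.57 211.96] [[343.0, 207.7], [354.4, 205.8], [356.1, 216.2], [344.8, 218.1]]
  tri [ 0.5719 -0.2092  0.0766]
frost s 154.4 [205.41 221.92] [[195.4, 219.7], [213.6, 215.4], [215.7, 224.1], [197.5, 228.4]]
frost t 175.0 [347.49 199.25] [[337.7, 195.4], [355.3, 192.4], [357.1, 203.0], [339.5, 206.0]]
  tri [ 0.6065 -0.2053  0.0737]
sep 0.03502523778839325 head 6.473605875277513 tilt -4.785222617488066
tool z [ 0.1303  0.0143 -0.9914] jaw head 97.15413931940158 grasp [ 0.5352 -0.2138  0.0673]
```

View pics/v_o.png

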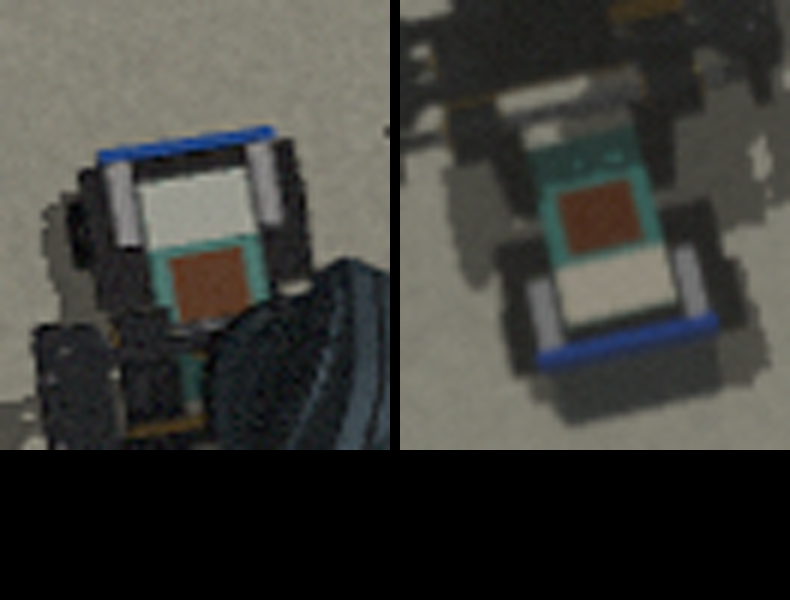

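Emit:
{"method": "jog_arm", "body": {
  "increments": [
    {"dx": 0, "dy": 0, "dz": -1, "rx": 0, "ry": 0, "rz": 0, "jaw": 0.1},
    {"dx": 0, "dy": 0, "dz": -1, "rx": 0, "ry": 0, "rz": 0, "jaw": 0.1}
  ]
}}

```text
t: 17.12
tcp_pos: [0.5293, -0.2144, 0.1108]
orientation: [-0.188, 3.004, 0.009]
force: [-0.1, -0.1, 0.4]
gripper_width: 0.0491
```

Emit:
{"method": "jog_arm", "body": {
  "increments": [
    {"dx": 0, "dy": 0, "dz": -1, "rx": 0, "ry": 0, "rz": 0, "jaw": 0.1},
    {"dx": 0, "dy": 0, "dz": -1, "rx": 0, "ry": 0, "rz": 0, "jaw": 0.1}
  ]
}}

```text
t: 17.38
tcp_pos: [0.5295, -0.2145, 0.11]
orientation: [-0.188, 3.004, 0.009]
force: [-0.1, 0.5, 0.3]
gripper_width: 0.0487
```

```bash
python3 look.py p 315,165,65,75 170,175,65,75; python3 pose.py p "(338,185,32,34)" "(185,182,30,47)"
```

```text
{'t': np.float64(17.475), 'tcp_pos': array([ 0.5295, -0.2144,  0.11  ]), 'orientation': array([-0.188 ,  3.0042,  0.0093]), 'force': array([-0.0707, -0.3787,  1.5565]), 'ft_torque': array([0.0608, 0.1652, 0.0104]), 'gripper_width': np.float64(0.0491)}
brown s 91.4 [202.9  210.95] [[196.6, 207.9], [207.3, 205.3], [209.3, 214.0], [198.6, 216.6]]
brown t 114.0 [349.51 211.97] [[343.0, 207.8], [354.2, 205.7], [356.2, 216.5], [345.0, 218.6]]
  tri [ 0.5719 -0.2092  0.0755]
frost s 151.1 [205.46 222.06] [[195.6, 219.9], [213.7, 215.6], [215.7, 224.2], [197.6, 228.5]]
frost t 174.7 [347.34 199.19] [[337.4, 195.5], [355.4, 192.4], [357.1, 202.9], [339.2, 205.9]]
  tri [ 0.6068 -0.2051  0.0733]
sep 0.035124755850008564 head 6.844372155603203 tilt -3.5868041354773452
tool z [ 0.1305  0.0143 -0.9913] jaw head 97.1547658457052 grasp [ 0.5353 -0.2138  0.0654]
```

```bash
python3 pose.py f "(203,225,22,34)" "(322,160,22,30)"; python3 pose.py i "(203,225,22,34)" "(318,158,25,30)"|head -3
```

```text
brown s 69.5 [328.19 171.24] [[322.5, 168.3], [332.5, 166.1], [334.3, 174.0], [324.3, 176.3]]
brown t 147.6 [215.66 246.53] [[208.8, 240.9], [221.1, 239.5], [222.6, 252.2], [210.3, 253.6]]
  tri [0.4902 0.1489 0.0776]
frost s 157.2 [331.57 181.93] [[319.6, 179.8], [340.7, 174.9], [342.8, 183.9], [321.6, 188.8]]
frost t 200.4 [214.51 232.28] [[204.2, 227.7], [224.1, 225.3], [225.5, 236.6], [205.6, 239.1]]
  tri [0.5278 0.1512 0.0762]
sep 0.03774170934361586 head 3.4069092774345267 tilt -2.1441865253238928
tool z [ 0.1305  0.0143 -0.9913] jaw head 97.1547658457052 grasp [ 0.5353 -0.2138  0.0654]
brown s 83.5 [328.9  166.58] [[322.7, 162.9], [333.1, 160.8], [335.0, 170.0], [324.6, 172.0]]
brown t 31.0 [216.79 241.82] [[212.6, 239.9], [220.1, 239.2], [220.6, 245.0], [213.1, 245.7]]
  tri [0.502  0.1432 0.1135]
```

View pics/v_p.png

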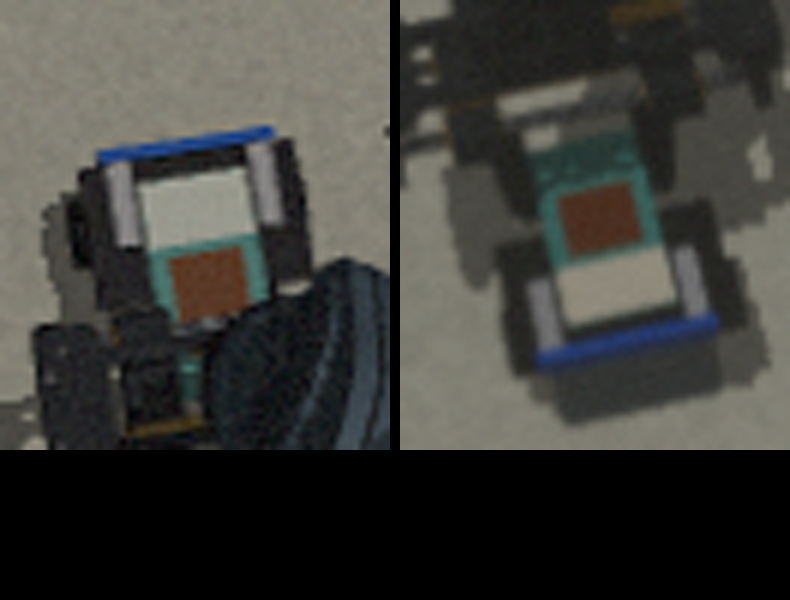

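Emit:
{"method": "jog_arm", "body": {
  "increments": [
    {"dx": 0, "dy": 0, "dz": -0.7, "rx": 0, "ry": 0, "rz": 0, "jaw": 0.1},
    {"dx": 0, "dy": 0, "dz": -0.7, "rx": 0, "ry": 0, "rz": 0, "jaw": 0.1}
  ]
}}

```text
t: 17.73
tcp_pos: [0.5295, -0.2144, 0.1093]
orientation: [-0.188, 3.004, 0.009]
force: [-0.7, -0.2, 1.3]
gripper_width: 0.049
```

Emit:
{"method": "jog_arm", "body": {
  "increments": [
    {"dx": 0, "dy": 0, "dz": -0.7, "rx": 0, "ry": 0, "rz": 0, "jaw": 0.1},
    {"dx": 0, "dy": 0, "dz": -0.7, "rx": 0, "ry": 0, "rz": 0, "jaw": 0.1}
  ]
}}

```text
t: 17.98
tcp_pos: [0.5295, -0.2144, 0.1085]
orientation: [-0.188, 3.004, 0.009]
force: [-0.1, 0.9, 1.9]
gripper_width: 0.0492
```

```bash
python3 look.py q 315,165,65,75 170,175,65,75; python3 pose.py q "(338,185,32,34)" "(185,182,30,47)"
```

```text
{'t': np.float64(18.075), 'tcp_pos': array([ 0.5295, -0.2144,  0.1085]), 'orientation': array([-0.188 ,  3.0041,  0.0092]), 'force': array([-0.2587,  0.764 ,  1.8937]), 'ft_torque': array([ 0.1068,  0.0621, -0.0196]), 'gripper_width': np.float64(0.0486)}
brown s 86.2 [202.92 210.86] [[196.5, 208.1], [207.2, 205.4], [209.3, 213.7], [198.6, 216.4]]
brown t 114.3 [349.51 212.  ] [[343.0, 207.7], [354.4, 205.8], [356.2, 216.7], [344.8, 218.6]]
  tri [ 0.5718 -0.2092  0.0757]
frost s 145.9 [205.37 221.71] [[195.4, 219.7], [213.6, 215.5], [215.5, 223.7], [197.3, 227.9]]
frost t 182.0 [347.52 199.22] [[337.7, 195.3], [355.5, 192.4], [357.2, 203.0], [339.4, 205.9]]
  tri [ 0.6065 -0.2052  0.0747]
sep 0.03493895186305791 head 6.535787898542224 tilt -1.7003192276043928
tool z [ 0.1305  0.0143 -0.9913] jaw head 97.15379287565088 grasp [ 0.5353 -0.2138  0.0639]
```

Emit:
{"method": "jog_arm", "body": {
  "increments": [
    {"dx": 0, "dy": 0, "dz": 2, "rx": 0, "ry": 0, "rz": 0, "jaw": 0.1},
    {"dx": 1.5, "dy": 0.1, "dz": 2, "rx": -0.2, "ry": 1.7, "rz": 0, "jaw": 0.1},
    {"dx": 2.7, "dy": 0.3, "dz": 2, "rx": -0.4, "ry": 3.5, "rz": 0, "jaw": 0.1},
    {"dx": 2.7, "dy": 0.3, "dz": 2, "rx": -0.4, "ry": 3.5, "rz": 0, "jaw": 0.1}
  ]
}}

```text
t: 18.58
tcp_pos: [0.5327, -0.2139, 0.1107]
orientation: [-0.193, 3.065, 0.004]
force: [0.0, -0.8, 2.0]
gripper_width: 0.049
```

```bash
python3 look.py r 315,165,65,75 170,175,65,75; python3 pose.py r "(338,185,32,34)" "(185,182,30,47)"
```

```text
{'t': np.float64(18.675), 'tcp_pos': array([ 0.5322, -0.2141,  0.1106]), 'orientation': array([-0.1918,  3.0648,  0.0045]), 'force': array([-0.37  ,  0.4365,  1.6867]), 'ft_torque': array([ 0.1528, -0.0331, -0.0025]), 'gripper_width': np.float64(0.0485)}
brown s 93.7 [202.97 211.02] [[196.5, 207.9], [207.2, 205.2], [209.4, 214.0], [198.8, 216.8]]
brown t 91.6 [348.99 210.87] [[342.9, 207.7], [354.3, 205.6], [355.9, 214.6], [344.6, 216.6]]
  tri [ 0.5746 -0.2081  0.0787]
frost s 153.7 [205.48 222.33] [[195.6, 220.1], [213.7, 215.8], [215.8, 224.7], [197.7, 229.0]]
frost t 177.3 [347.26 199.02] [[337.5, 195.1], [355.3, 192.2], [357.1, 202.8], [339.2, 205.8]]
  tri [ 0.6073 -0.205   0.0728]
sep 0.033361431529754515 head 5.321960868077214 tilt -10.104910743966283
tool z [ 0.0704  0.0073 -0.9975] jaw head 97.16076399395921 grasp [ 0.5354 -0.2138  0.0657]
```

View pics/v_r.png

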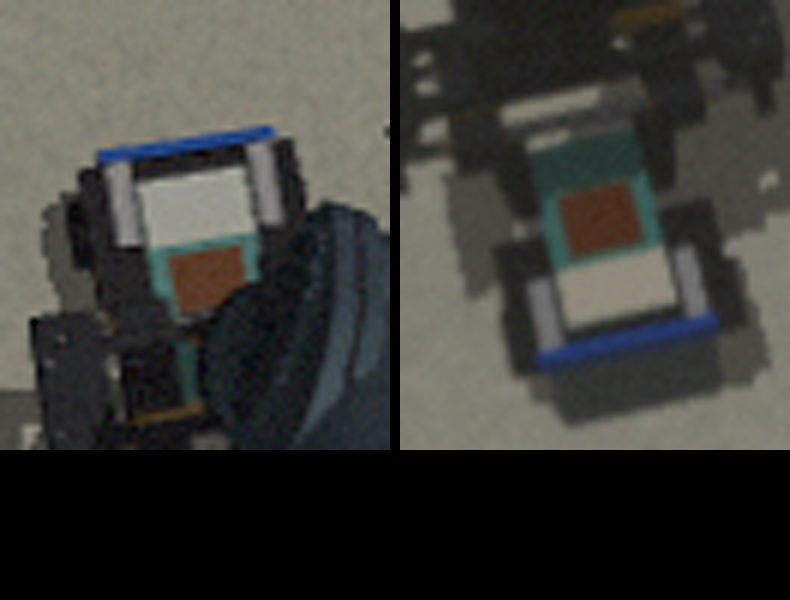

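Emit:
{"method": "jog_arm", "body": {
  "increments": [
    {"dx": 0, "dy": 0, "dz": -0.8, "rx": 0, "ry": 0, "rz": 0, "jaw": 0.1},
    {"dx": 1.5, "dy": 0.2, "dz": -0.8, "rx": 0, "ry": 0, "rz": 0, "jaw": 0.1},
    {"dx": 3, "dy": 0.4, "dz": -0.8, "rx": 0, "ry": 0, "rz": 0, "jaw": 0.1},
    {"dx": 4.5, "dy": 0.5, "dz": -0.8, "rx": 0, "ry": 0, "rz": 0, "jaw": 0.1},
    {"dx": 5.5, "dy": 0.7, "dz": -0.8, "rx": 0, "ry": 0, "rz": 0, "jaw": 0.1},
    {"dx": 5.5, "dy": 0.7, "dz": -0.8, "rx": 0, "ry": 0, "rz": 0, "jaw": 0.1}
  ]
}}

```text
t: 19.42
tcp_pos: [0.5378, -0.2134, 0.1098]
orientation: [-0.192, 3.065, 0.004]
force: [0.5, -0.1, 2.0]
gripper_width: 0.0492
```

```bash
python3 look.py s 315,165,65,75 170,175,65,75; python3 pose.py s "(338,180,32,34)" "(185,182,30,50)"
```

```text
{'t': np.float64(19.525), 'tcp_pos': array([ 0.5378, -0.2134,  0.1098]), 'orientation': array([-0.1919,  3.0652,  0.0045]), 'force': array([-0.0923,  0.1827,  1.6408]), 'ft_torque': array([ 0.1086,  0.0249, -0.0101]), 'gripper_width': np.float64(0.049)}
brown s 93.4 [203.21 212.55] [[196.8, 209.4], [207.6, 206.7], [209.8, 215.6], [198.9, 218.2]]
brown t 88.0 [348.78 208.77] [[342.6, 205.6], [354.0, 203.7], [355.5, 212.6], [344.0, 214.5]]
  tri [ 0.5801 -0.2077  0.0794]
frost s 150.5 [205.61 223.77] [[195.8, 221.6], [214.0, 217.4], [216.0, 225.9], [197.8, 230.1]]
frost t 264.8 [355.32 184.28] [[337.6, 179.6], [369.4, 179.6], [369.4, 196.1], [337.6, 196.1]]
  tri [ 0.6408 -0.2099  0.1208]
sep 0.0734881292925064 head -2.15442160270683 tilt 34.25768926014499
tool z [ 0.07    0.0073 -0.9975] jaw head 97.16116422950589 grasp [ 0.5409 -0.2131  0.0649]
```

View pics/v_s.png

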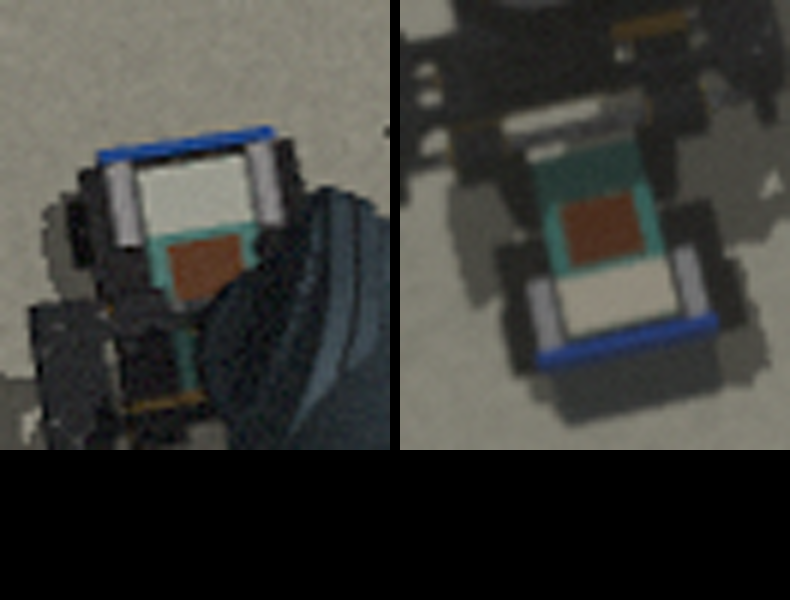

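Emit:
{"method": "jog_arm", "body": {
  "increments": [
    {"dx": 1, "dy": 0.1, "dz": 0, "rx": 0, "ry": 0, "rz": 0, "jaw": 0.1},
    {"dx": 2, "dy": 0.2, "dz": 0, "rx": 0, "ry": 0, "rz": 0, "jaw": 0.1},
    {"dx": 2.5, "dy": 0.3, "dz": 0, "rx": 0, "ry": 0, "rz": 0, "jaw": 0.1},
    {"dx": 2.5, "dy": 0.3, "dz": 0, "rx": 0, "ry": 0, "rz": 0, "jaw": 0.1}
  ]
}}

```text
t: 20.02
tcp_pos: [0.5401, -0.2131, 0.1097]
orientation: [-0.192, 3.066, 0.005]
force: [0.1, 0.1, 1.6]
gripper_width: 0.0487
```

Emit:
{"method": "jog_arm", "body": {
  "increments": [
    {"dx": 0.8, "dy": 0.1, "dz": 0, "rx": 0, "ry": 0, "rz": 0, "jaw": 0.1},
    {"dx": 0.8, "dy": 0.1, "dz": 0, "rx": 0, "ry": 0, "rz": 0, "jaw": 0.1}
  ]
}}

```text
t: 20.27
tcp_pos: [0.541, -0.213, 0.1097]
orientation: [-0.192, 3.065, 0.005]
force: [-0.2, -1.1, 2.7]
gripper_width: 0.0488
```

Emit:
{"method": "jog_arm", "body": {
  "increments": [
    {"dx": 0.8, "dy": 0.1, "dz": 0, "rx": 0, "ry": 0, "rz": 0, "jaw": 0.1},
    {"dx": 0.8, "dy": 0.1, "dz": 0, "rx": 0, "ry": 0, "rz": 0, "jaw": 0.1}
  ]
}}

```text
t: 20.52
tcp_pos: [0.5418, -0.2129, 0.1097]
orientation: [-0.192, 3.065, 0.005]
force: [-0.8, -0.6, 2.0]
gripper_width: 0.049
```

Emit:
{"method": "jog_arm", "body": {
  "increments": [
    {"dx": 0.7, "dy": 0.1, "dz": 0, "rx": 0, "ry": 0, "rz": 0, "jaw": 0.1},
    {"dx": 0.7, "dy": 0.1, "dz": 0, "rx": 0, "ry": 0, "rz": 0, "jaw": 0.1}
  ]
}}

```text
t: 20.78
tcp_pos: [0.5425, -0.2128, 0.1097]
orientation: [-0.192, 3.065, 0.005]
force: [0.7, 1.0, 3.1]
gripper_width: 0.0488
```

Emit:
{"method": "jog_arm", "body": {
  "increments": [
    {"dx": 0.7, "dy": 0.1, "dz": 0, "rx": 0, "ry": 0, "rz": 0, "jaw": 0.1},
    {"dx": 0.7, "dy": 0.1, "dz": 0, "rx": 0, "ry": 0, "rz": 0, "jaw": 0.1}
  ]
}}

```text
t: 21.02
tcp_pos: [0.5427, -0.2128, 0.1096]
orientation: [-0.192, 3.066, 0.005]
force: [-1.9, -0.7, 2.2]
gripper_width: 0.049
```

```bash
python3 look.py t 315,165,65,75 170,175,65,75
```

```text
{'t': np.float64(21.125), 'tcp_pos': array([ 0.5427, -0.2128,  0.1096]), 'orientation': array([-0.1916,  3.0663,  0.0048]), 'force': array([-2.5032,  0.4199,  2.7883]), 'ft_torque': array([ 0.0387,  0.405 , -0.0157]), 'gripper_width': np.float64(0.0488)}
```

View pics/v_t.png

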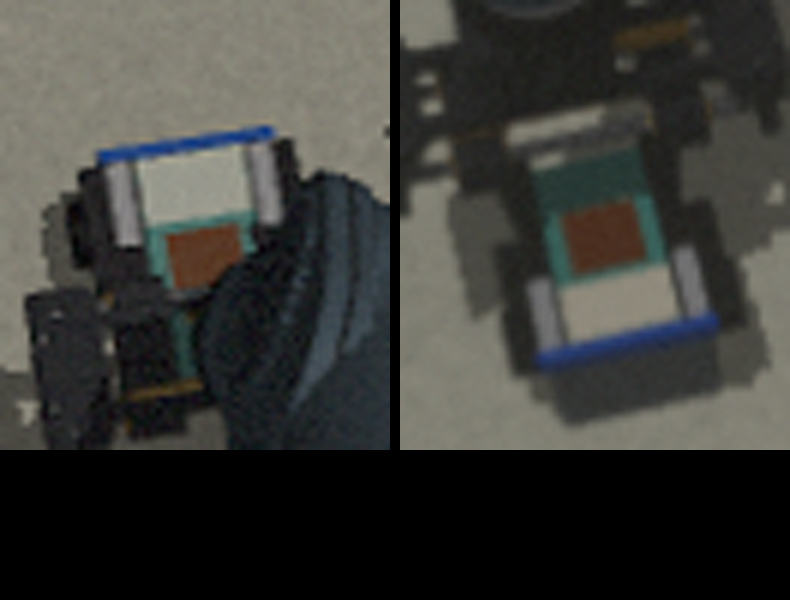

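Run:
```python
from m import *
S=cv2.imread('pics/scene_t.png');T=cv2.imread('pics/top_t.png')
ff=lambda b,g,r:(r>118)&(r-b>6)&(r-g<8)
ft=lambda b,g,r:(g-r>12)&(b-r>5)&(g<130)
for n,im,r in(('s',S,(194,215,24,22)),('t',T,(336,188,22,18))):
    for o in comp(im,r,ff,k=2):print(n,o[0],o[1].round(2),o[2].round(1).tolist())
a=comp(S,(194,215,24,22),ff,k=1)[0][1];b=comp(T,(336,188,22,18),ff,k=1)[0][1];print(tri([a],[b]).round(4))
```

```text
s 150.125 [206.04 225.07] [[196.0, 223.0], [214.0, 218.8], [216.0, 227.2], [198.0, 231.4]]
t 175.296875 [346.96 195.31] [[337.2, 191.6], [355.1, 188.7], [356.8, 199.1], [338.8, 202.0]]
[[ 0.6171 -0.2042  0.0745]]
```

Emit:
{"method": "jog_arm", "body": {
  "increments": [
    {"dx": -0.5, "dy": 0, "dz": 0.5, "rx": 0, "ry": 0, "rz": 0, "jaw": 0.1},
    {"dx": -0.4, "dy": 0, "dz": 1, "rx": 0, "ry": 0, "rz": 0, "jaw": 0.1},
    {"dx": 0.3, "dy": 0, "dz": 1, "rx": -0.1, "ry": 1, "rz": 0, "jaw": 0.1},
    {"dx": 1.1, "dy": 0.1, "dz": 1, "rx": -0.2, "ry": 2, "rz": 0, "jaw": 0.1},
    {"dx": 1.1, "dy": 0.1, "dz": 1, "rx": -0.2, "ry": 2, "rz": 0, "jaw": 0.1}
  ]
}}

```text
t: 21.75
tcp_pos: [0.5442, -0.2125, 0.1106]
orientation: [-0.194, 3.102, 0.003]
force: [-1.5, 0.6, 2.1]
gripper_width: 0.0487
```

```bash
python3 look.py u 315,165,65,75 170,175,65,75
cat > fz.py <<'E'
import sys
from m import *
t=sys.argv[1]
S=cv2.imread(f'pics/scene_{t}.png');T=cv2.imread(f'pics/top_{t}.png')
ff=lambda b,g,r:(r>118)&(r-b>6)&(r-g<8)
a=comp(S,(194,215,24,22),ff,k=1)[0];b=comp(T,(336,188,22,18),ff,k=1)[0];print(a[0],b[0],a[1],b[1],tri([a[1]],[b[1]]).round(4))
X=tri(a[2][[0,1,2,3]],b[2][[3,2,1,0]]) ;print(a[2].round(1).tolist(),b[2].round(1).tolist())
E
python3 fz.py u
```

```text
{'t': np.float64(21.85), 'tcp_pos': array([ 0.5441, -0.2125,  0.1107]), 'orientation': array([-1.9420e-01,  3.1008e+00,  2.7000e-03]), 'force': array([-1.684 , -0.0995,  1.2253]), 'ft_torque': array([ 0.0921,  0.3223, -0.0625]), 'gripper_width': np.float64(0.0489)}
145.734375 172.28125 [206.10001206 225.276757  ] [346.73300608 195.35251905] [[ 0.6172 -0.2039  0.0735]]
[[196.1, 223.2], [214.2, 219.1], [216.0, 227.4], [198.0, 231.5]] [[337.0, 191.8], [354.7, 188.8], [356.5, 199.2], [338.7, 202.2]]
```

Emit:
{"method": "jog_arm", "body": {
  "increments": [
    {"dx": 0.5, "dy": 0, "dz": 0.3, "rx": -0.1, "ry": 0.8, "rz": 0, "jaw": 0.1},
    {"dx": 1.1, "dy": 0.1, "dz": 0.3, "rx": -0.2, "ry": 1.5, "rz": 0, "jaw": 0.1},
    {"dx": 1.1, "dy": 0.1, "dz": 0.3, "rx": -0.2, "ry": 1.5, "rz": 0, "jaw": 0.1}
  ]
}}

```text
t: 22.22
tcp_pos: [0.5453, -0.2125, 0.1109]
orientation: [-0.196, 3.127, -0.0]
force: [-0.2, 0.4, 0.1]
gripper_width: 0.0488
```

```bash
python3 look.py v 315,165,65,75 170,175,65,75; python3 fz.py v
```

```text
{'t': np.float64(22.325), 'tcp_pos': array([ 0.5453, -0.2124,  0.111 ]), 'orientation': array([-1.9590e-01,  3.1269e+00, -2.0000e-04]), 'force': array([-1.0288, -0.4224,  0.1181]), 'ft_torque': array([ 0.0497,  0.1608, -0.0438]), 'gripper_width': np.float64(0.0485)}
144.515625 167.125 [206.0558236 225.2998635] [346.50133227 195.30305722] [[ 0.6173 -0.2037  0.0734]]
[[196.1, 223.3], [214.0, 219.2], [215.9, 227.4], [198.0, 231.5]] [[337.1, 191.7], [354.8, 188.8], [356.4, 199.2], [338.7, 202.1]]
```

View pics/v_v.png

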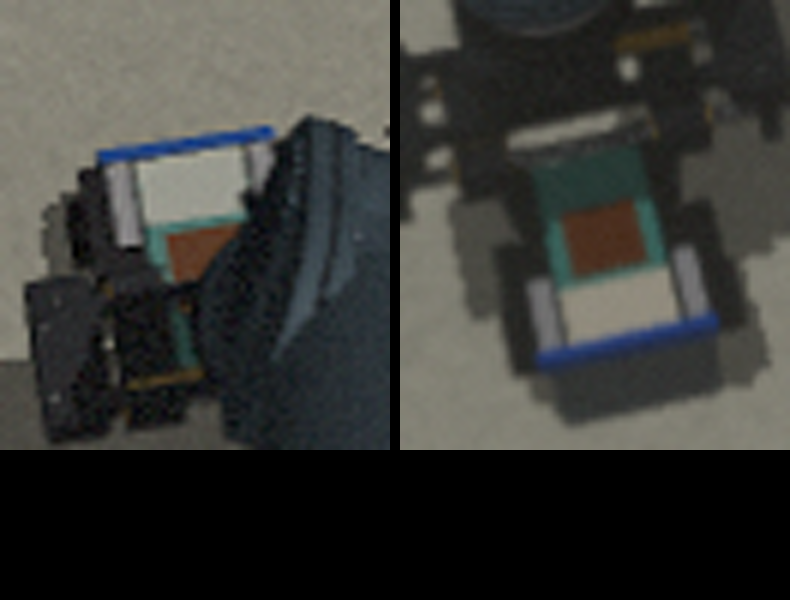

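Emit:
{"method": "jog_arm", "body": {
  "increments": [
    {"dx": 0.5, "dy": 0.1, "dz": -0.3, "rx": 0, "ry": 0, "rz": 0, "jaw": 0.1},
    {"dx": 0.5, "dy": 0.1, "dz": -0.3, "rx": 0, "ry": 0, "rz": 0, "jaw": 0.1}
  ]
}}

```text
t: 22.58
tcp_pos: [0.5454, -0.2125, 0.1107]
orientation: [-0.195, 3.128, 0.0]
force: [-2.4, 0.8, 1.7]
gripper_width: 0.0485
```

```bash
python3 -c "
from plant import monitor
s=monitor.observe();print(s['t'],s['tcp_pos'],s['force'],s['ft_torque'])"
```

```text
22.575 [ 0.54540957 -0.21246439  0.1106896 ] [-2.40845317  0.76636205  1.69232816] [ 0.06669702  0.53998829 -0.01532604]
```

Emit:
{"method": "jog_arm", "body": {
  "increments": [
    {"dx": 0, "dy": 0, "dz": 0, "rx": 0, "ry": 0, "rz": 0, "jaw": -0.2},
    {"dx": 0, "dy": 0, "dz": 0, "rx": 0, "ry": 0, "rz": 0, "jaw": -0.4},
    {"dx": 0, "dy": 0, "dz": 0, "rx": 0, "ry": 0, "rz": 0, "jaw": -0.7},
    {"dx": 0, "dy": 0, "dz": 0, "rx": 0, "ry": 0, "rz": 0, "jaw": -0.7}
  ]
}}

```text
t: 23.08
tcp_pos: [0.5459, -0.2124, 0.1108]
orientation: [-0.196, 3.127, -0.0]
force: [-0.0, -0.5, 0.6]
gripper_width: 0.0751
```

```bash
python3 look.py w 315,165,65,75 170,175,65,75; python3 fz.py w
```

```text
{'t': np.float64(23.175), 'tcp_pos': array([ 0.5459, -0.2124,  0.1107]), 'orientation': array([-1.9570e-01,  3.1267e+00, -3.0000e-04]), 'force': array([ 0.2422, -0.1025,  0.3237]), 'ft_torque': array([0.0993, 0.0033, 0.0154]), 'gripper_width': np.float64(0.0752)}
144.859375 168.546875 [205.9352888  225.32076502] [346.581852   195.26682001] [[ 0.6174 -0.204   0.0735]]
[[196.0, 223.4], [214.0, 219.2], [215.9, 227.4], [197.9, 231.6]] [[337.1, 191.7], [355.1, 188.8], [356.8, 199.2], [338.8, 202.1]]
```

View pics/v_w.png

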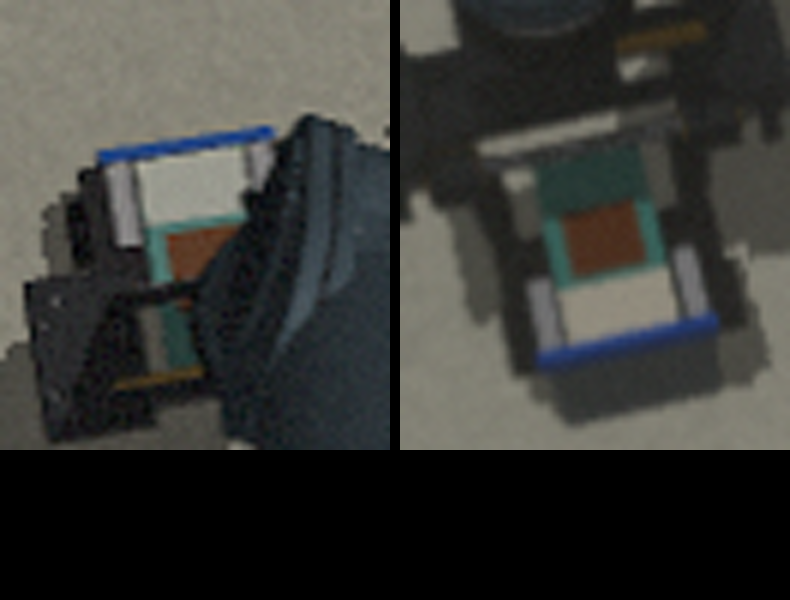

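The plate was released without shifting: frosted height is unchanged, so it was already flat. Next I'll open the jaws fully, rise straight up and back away.

Emit:
{"method": "jog_arm", "body": {
  "increments": [
    {"dx": 0, "dy": 0, "dz": 0, "rx": 0, "ry": 0, "rz": 0, "jaw": -0.9},
    {"dx": 0, "dy": 0, "dz": 10, "rx": 0, "ry": 0, "rz": 0, "jaw": -0.9},
    {"dx": 0, "dy": 0, "dz": 40, "rx": 0, "ry": 0, "rz": 0, "jaw": -0.9},
    {"dx": 0, "dy": 0, "dz": 100, "rx": 0, "ry": 0, "rz": 0, "jaw": -0.9},
    {"dx": 0, "dy": 0, "dz": 150, "rx": 0, "ry": 0, "rz": 0, "jaw": -0.9},
    {"dx": -20, "dy": 200, "dz": 180, "rx": 0, "ry": 0, "rz": 0, "jaw": -0.9},
    {"dx": -20, "dy": 200, "dz": 180, "rx": 0, "ry": 0, "rz": 0, "jaw": -0.9},
    {"dx": -20, "dy": 200, "dz": 180, "rx": 0, "ry": 0, "rz": 0, "jaw": -0.9},
    {"dx": -20, "dy": 200, "dz": 180, "rx": 0, "ry": 0, "rz": 0, "jaw": -0.9},
    {"dx": -20, "dy": 200, "dz": 180, "rx": 0, "ry": 0, "rz": 0, "jaw": -0.9}
  ]
}}

```text
t: 24.42
tcp_pos: [0.5259, -0.012, 0.2913]
orientation: [-0.198, 3.126, -0.001]
force: [1.0, -0.2, -0.6]
gripper_width: 0.0837
```

```bash
python3 look.py x 315,165,65,75 170,175,65,75; python3 fz.py x;python3 - <<'E'
from m import *
S=cv2.imread('pics/scene_x.png');T=cv2.imread('pics/top_x.png')
fb=lambda b,g,r:(r-g>22)&(r-b>22)&(r<130)&(g<80)
a=comp(S,(185,190,32,40),fb,k=1)[0];b=comp(T,(335,190,32,40),fb,k=1)[0];print('brown',tri([a[1]],[b[1]]))
f=comp(S,(194,215,24,22),lambda b,g,r:(r>118)&(r-b>6)&(r-g<8),k=1)[0]
E
```

```text
{'t': np.float64(24.525), 'tcp_pos': array([ 0.5258, -0.0145,  0.2907]), 'orientation': array([-1.9180e-01,  3.1272e+00, -2.0000e-03]), 'force': array([-0.0342,  0.0538,  0.4378]), 'ft_torque': array([0.0269, 0.0269, 0.0282]), 'gripper_width': np.float64(0.0836)}
143.515625 173.875 [205.99626429 225.34223598] [346.8767411  195.33675189] [[ 0.6172 -0.2043  0.0733]]
[[196.1, 223.4], [214.0, 219.3], [215.9, 227.5], [197.9, 231.6]] [[337.1, 191.7], [354.9, 188.8], [356.6, 199.2], [338.8, 202.1]]
brown [[ 0.5799746  -0.20874723  0.07210349]]
```

View pics/v_x.png

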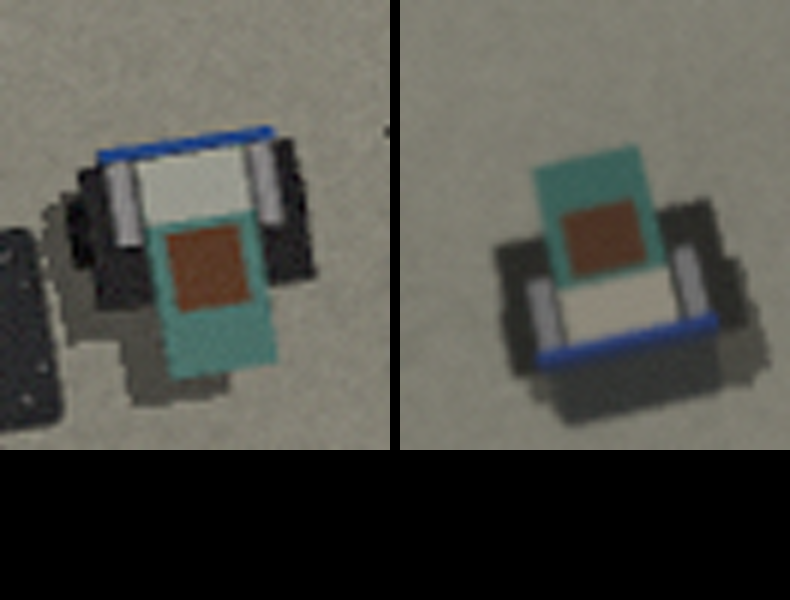

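View pics/scene_x.png

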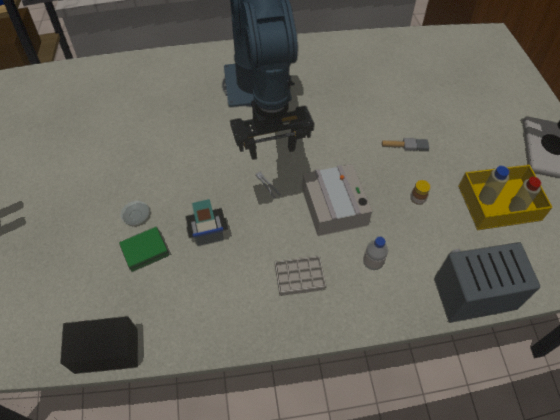

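Run:
```python
from m import *
T=cv2.imread('pics/top_x.png')
im=T[182:232,328:368];cv2.imwrite('pics/zx.png',cv2.convertScaleAbs(cv2.resize(im,(480,600),interpolation=cv2.INTER_NEAREST),alpha=1.8))
# profile along plate axis through centre, brightness/blue
P=lambda s,w,z:proj('top',[[.6312+s*np.cos(.122)-w*np.sin(.122),-.2025+s*np.sin(.122)+w*np.cos(.122),z]])[0]
for s in np.arange(-.012,.010,.001):
    v=np.mean([cv2.getRectSubPix(T,(1,1),tuple(map(float,P(s,w,.0695))))[0,0] for w in np.arange(-.018,.019,.003)],0);print(round(s*1000,1),v.round(0))
print()
for s in np.arange(-.108,-.092,.002):
    v=np.mean([cv2.getRectSubPix(T,(1,1),tuple(map(float,P(s,w,.0695))))[0,0] for w in np.arange(-.018,.019,.003)],0);print(round(s*1000,1),v.round(0))
```

```text
-12.0 [142. 152. 152.]
-11.0 [142. 152. 151.]
-10.0 [142. 152. 151.]
-9.0 [142. 152. 151.]
-8.0 [142. 152. 151.]
-7.0 [142. 152. 151.]
-6.0 [142. 153. 152.]
-5.0 [142. 153. 152.]
-4.0 [142. 154. 153.]
-3.0 [143. 155. 154.]
-2.0 [141. 154. 153.]
-1.0 [134. 143. 141.]
0.0 [121. 120. 115.]
1.0 [113.  95.  84.]
2.0 [114.  78.  60.]
3.0 [121.  70.  44.]
4.0 [126.  67.  35.]
5.0 [127.  68.  36.]
6.0 [126.  75.  47.]
7.0 [123.  90.  71.]
8.0 [120. 107.  99.]
9.0 [117. 121. 120.]

-108.0 [ 92. 101. 104.]
-106.0 [86. 94. 96.]
-104.0 [84. 93. 95.]
-102.0 [83. 92. 95.]
-100.0 [89. 97. 88.]
-98.0 [100. 108.  80.]
-96.0 [105. 112.  75.]
-94.0 [105. 112.  73.]
```

View pics/zx.png

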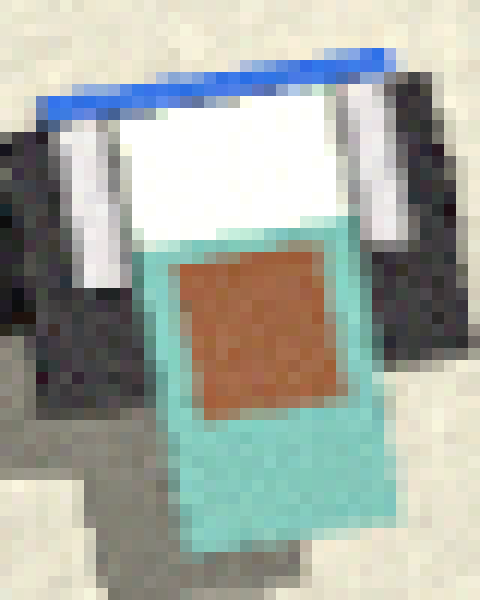

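```bash
python3 -c "
from plant import job_done,monitor
print(job_done());print(monitor.observe()['t'])"
```

```text
the job is handed in; nothing more can be done
None
the job is handed in; nothing more can be done
```

The plate is on the black stage, lying between the guides with its frosted end against the blue stop, and the job was handed in at about 24.5 s.

- **Slide:** I pressed on the frosted band and dragged the plate about 66 mm without slipping. Readings were mostly 6–8 N, with a highest of 9.6 N. It ended with about 35 mm sticking out over the edge.
- **Lift:** I took it by the sides of the overhanging part with a 12 N grip setting. It sagged by an estimated 6° when lifted, and I turned the wrist to level it.
- **Placing:** I lowered it until it touched, with about 2–3 N of upward force. I slid it forward to the stop and pushed it home with about 2.5 N. Then I released it and moved the arm clear.

**Last checks:**
- In the top view the frosted end meets the blue stop with no dark gap, squarely, and the plate is centred between the guides.
- The plate did not shift when I let go, and the scene picture shows the other objects in their places.

**Disagreement:** the tilt measured from the two cameras varied by a few degrees. It read about −2° on the flat lane and +2° at the end, so those values are mostly measurement error. While lowering, I changed the wrist pitch three times because of this. I take the plate to be flat because the frosted end's height did not change on release.

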